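# Unpack, brace and uncap a filter canister

## Robot

A 6-joint arm with a two-finger parallel gripper is mounted at the origin on the work surface. World frame = base frame: x ahead of the robot, y to its left, z up, the work surface at z = 0. Lengths are in m, angles in rad, forces in N, time in s.
With the tool pointing down it reaches from about 0.35 to 0.85 m from the base axis. Payload 8.1 kg.
Tool frame: the origin (TCP) lies between the finger pads; the fingertips stand 17 mm ahead of it and the grasp point (between the pads) lies 2 mm behind it; z points along the fingers, x is the direction in which the jaws open and shut, and the axes are right-handed (so a half turn about z gives the same grasp; the last joint's range is limited). The gripper opens to 85 mm and grips with 20 to 120 N. Pads are 22 mm wide; open, the fingers measure 114 mm over their backs; the gripper's body (76 mm by 85 mm) begins 54 mm behind the grasp point. The pads swing forward as they close: fully open they stand 13 mm farther back than shut.
Start: joints at [-1.283, 0.13, 1.488, -0, 1.523, -0.085], TCP at [0.219, -0.559, 0.248] pointing down, gripper open.
Joint ranges: [-2.96, 2.96], [-0.89, 2.26], [0.02, 2.5], [-1.34, 4.48], [0, 2.73], [-2.66, 2.66]. Speed limits (rad/s): [2.39, 2.39, 2.79, 3.14, 3.14, 3.14].

## Interface

Orientations are given as a 3x3 rotation matrix whose columns are the frame's x, y, z axes.
In Python, from rig import r, cams, close_job, find_in, trace, place_of gives the robot as it stands.
- The arm moves only by the tool move_arm, never from a script. Its argument "targets" is a list of rows, each an object with "delta_pos": the shift along the world's x, y, z in cm, a list of three; "angular": the turn, a rotation vector about the world's x, y, z in degrees, a list of three; "jaw": the opening, from 0 (shut) to 1 (fully open). In form: [{"delta_pos": [tx, ty, tz], "angular": [wx, wy, wz], "jaw": jaw}, ...]. A call has 1 to 5 rows; each row is the pose to reach, as a shift and turn from the pose commanded when the call began; what a row does not reach only later rows make up. A row lasts 1/10 s, in which the tool goes at most 50 mm and 8.59 degrees, less where a joint would pass 70% of its speed; a pose out of reach is approached as far as the arm can. A call with a gripper value outside its range is refused whole. The fingers move at their own pace and stop on an object; the grip force is fixed at half the most. Time passes only in rows, so rows that repeat a pose let the fingers close. It gives the time, the measured TCP pose, the force and the opening at its end, in the units of the state.
- r.sense(): the state, without advancing time (a new reading comes with each control period).
- cams.read_camera(name): name is "side" or "top"; returns the picture (384x512x3 uint8, red, green, blue); there is no depth.
- cams.camera_info(name): a dict with "fov_y" (degrees; the focal length in pixels is half the picture's height over the tangent of half this angle, whatever the lens; pixels are square), "cx", "cy" (the principal point, pixels), "R" (3x3) and "t" (3): a world point X has camera coordinates R X + t. Camera axes: x right, y down, z forward; pixel columns grow to the right and rows downward; lengths in m; the calibration is good to about 2 mm. A picture is of the moment at which its call begins. camera_info takes no time and is no camera call.
- close_job(): hands the job in, once; it reports no verdict.
Trained networks look in the newest picture that a camera, given by its name, has taken for a name from the list of things; names that differ only in an ending like _2 or _b are one class to them, and where a whole thing is asked for, a point or a joint stands for the part that bears it (a point fixed in the world has none). Each returns a list of dicts, best first, with "score" (0 to 1); they miss things now and then, are a little off and sometimes report something else, mostly with a low value. They report only what shows in the picture. A call takes as long as a camera call. They do not tell look-alikes from the thing itself.
- find_in(camera, query): "box" ([left, top, right, bottom] in pixels, round what is visible of it).
- trace(camera, query): "mask" (384x512 bool, what is visible of it) and "box" ([left, top, right, bottom] in pixels, round what is visible of it).
- place_of(camera, query): "location" ([column, row] in pixels: a listed point, or the origin of a listed thing).
The state is a dict: "time": time; "joints": joint angles; "joint_velocities": joint speeds; "joint_efforts": joint torques, N m; "eef_pos": TCP position; "orientation": TCP orientation; "contact_force": force on the tool from outside, world axes, zero at the start; "wrist_torque": the same for the moment, N m; "width": opening from 0.0 (shut) to 1.0 (fully open).
Only numpy, scipy, OpenCV 4.12 (cv2) and the standard library are available. Lean on these libraries where they do the work, as an engineer would, in place of code of your own. Each camera call takes 0.05 s, during which the arm holds its last target.

## Task

Lift the blue-capped canister out of its moulded cardboard tray and stand it fully home in the square hole of the white bench socket, which keeps it from turning. Then unscrew its tight blue cap there, about a fifth of a turn anticlockwise, stop turning when the threads let go, and raise the cap straight up until it is clear, just above the canister. Finish while still holding the cap level there, with the canister left seated in the socket and everything else on the bench left where it is.

Things in the scene. Friction and masses are not known exactly. Their poses are not given: they have to be found in the camera images.
- canister_center (a point): Centre of the body of the loose canister, 35 mm above its underside. Body: 60 x 60 mm square, 70 mm tall, clear with a white foot and a blue strainer cylinder inside; its x and y axes are square to its sides, z up. Above the body a round white neck; with the blue cap on it is 112 mm tall, 0.31 to 0.57 kg with cap. Its inner parts above the neck reach 99 mm above its underside.
- cap_center (a point): Centre (half-way up) of the blue cap: round, ribbed, 54 mm across, 36 mm tall, white bar on top, 60 g. When screwed on, its centre is 94 mm above the canister's underside (59 mm above canister_center), its lower edge 76 mm, its top 112 mm. Two lugs inside hold it to the neck, so the canister can be lifted by the cap. It must be turned anticlockwise seen from above; it does not rise as it turns. Stiff: it takes about 0.35 N m all the way.
- thread (a joint): How far the cap has been unscrewed from the canister, rad: 0 tight at the start, grows anticlockwise. The lugs let go at about 0.75; from 0.85 to 1.5 the cap lifts straight off; beyond 1.55 is too far. The cap turns about 0.05 rad before this moves, and the canister can turn up to 0.09 rad in the socket before its walls hold it, so a hand turn of 1.25 gives about 1.1 to 1.2. The reading stays where it is once the cap is off.
- tray: Fixed moulded packing tray of grey-brown pulp card, 112 x 224 mm (x, y), 34 mm tall; origin at the centre of its underside. Two square cavities at its y = +55 and -55 mm, 66 x 66 mm, 26 mm deep (floor 8 mm above the bench), square to the tray; the blue-capped canister stands in one, the spare in the other.
- socket: Fixed white bench socket, 122 x 122 mm, 34 mm tall, steel bolt heads at its corners; origin at the centre of its underside. In its middle, square to its sides, a square blind hole 65 x 65 mm, 28 mm deep (floor 6 mm above the bench), with a 4 mm chamfer round the mouth. The canister fits in any of four quarter turns.
- spare_center (a point): Bystander in the other cavity: a like canister, same size, with a white cap and white insides; point 35 mm above its underside. It stands 120 mm above the bench, and may stand in the way between tray and socket.
- screwdriver: Bystander: screwdriver, 200 mm long, dark handle, lying; origin under its middle.
- strainer: Bystander: blue open cup, 68 mm across, 55 mm tall; origin under its centre.
- union: Bystander: white pipe ring, 48 mm across, 20 mm tall, lying flat; origin under its centre.
- impeller: Bystander: blue impeller on a grey hub, 44 mm across, 36 mm tall; origin under its centre.
- additive: Bystander: white bottle with red cap, 60 mm across, 150 mm tall; origin under its centre.
- tee: Bystander: white pipe tee, 80 mm long, 32 mm tall, lying; origin under its middle.
Things that resemble listed ones, but are neither listed nor needed, are in the scene too. What is shaped like the socket but black is not meant.

How it is judged:
On the way, in this order (a step that is already met when the one before it is completed fails the run):
1. the canister is lifted clear of its tray cavity, cap still tight (z of canister_center in the frame of tray above 0.075 m and value of joint thread below 0.3 rad), for 0.1 s.
2. the canister stands fully home and upright in the socket, cap still tight (horizontal distance between canister_center and socket below 0.008 m and z of canister_center in the frame of socket below 0.046 m and angle between canister_center's own z axis and vertical below 0.08 rad and value of joint thread below 0.3 rad and z of cap_center in the frame of canister_center below 0.066 m), for 0.2 s.
3. the cap is unscrewed until the threads let go, in the socket (horizontal distance between canister_center and socket below 0.008 m and z of canister_center in the frame of socket below 0.046 m and angle between canister_center's own z axis and vertical below 0.08 rad and value of joint thread above 0.7 rad), for 0.1 s.
At the end, for the whole second after the job is handed in: The robot ends gripping the unscrewed cap, still, level within 0.2 rad, within 25 mm of the canister's axis, its lower edge 3 to 58 mm above the canister's topmost part, not touching it; the canister is upright (0.08 rad) on the socket hole's floor (5 mm in height, 8 mm sideways) (all of step 3 and z of cap_center in the frame of canister_center between 0.084 and 0.14 m and horizontal distance between cap_center and canister_center below 0.025 m and angle between cap_center's own z axis and vertical below 0.2 rad and contact force between the fingers and cap above 1 N and contact force between cap and canister below 0.1 N and linear speed of cap below 0.03 m/s); the arm keeps its last pose, push and grip.
It fails at once if the spare canister or another bystander is disturbed (moved over 30 mm) (distance of any of spare_center, screwdriver, strainer, union, impeller, additive, tee from where it was at the start of the episode above 0.03 m).
It fails at once if the cap is turned on far past the point where the threads let go (value of joint thread above 1.55 rad).
It fails at once if the canister is tipped over (angle between canister_center's own z axis and vertical above 0.5 rad).
It fails at once if the canister is pulled up out of the socket while or after unscrewing (value of joint thread above 0.35 rad and z of canister_center in the frame of socket above 0.056 m).
It also fails if it takes over 56 s, if anything falls off the work surface, if the arm or the gripper's body presses on something with over 40 N, if the wrist force passes 120 N, or if a joint passes its speed limit or range.

## Working session

There is one attempt and no reset: what is moved stays moved. The work goes in short steps, Python scripts to look and compute and a tool call to move; the robot and the scene stay as the last step left them, time stands still between calls to the robot, and variables do not carry over. Pictures are saved under pics/ and viewed, and the job is handed in when it is done.

Besides the shell and the picture viewer there is one more tool, called after ">>>" by a JSON object that holds its "fn" and its "kwargs". move_arm: Moves the arm, as the interface text tells. Its arguments: {"type":"object","properties":{"targets":{"type":"array","items":{"type":"object","properties":{"delta_pos":{"type":"array","items":{"type":"number"}},"angular":{"type":"array","items":{"type":"number"}},"jaw":{"type":"number"}}}}},"required":["targets"]}

```bash
mkdir -p pics; ls; python3 - <<'E'
from rig import r,cams,place_of,find_in
import cv2,numpy as np
for n in ("side","top"):
    im=cams.read_camera(n); cv2.imwrite(f"pics/{n}0.png",im[:,:,::-1])
    i=cams.camera_info(n); print(n,i)
    for q in ("canister_center","cap_center","tray","socket","spare_center"):
        print(q,[(np.round(d['location'],1).tolist(),round(d['score'],2)) for d in place_of(n,q)])
print(r.sense())
E
```

```text
pics
side {'fov_y': 57.40332387564328, 'cx': 251.78045274199675, 'cy': 197.2362791793651, 'R': array([[-0.99874894, -0.0498734 ,  0.00363437],
       [-0.0378913 ,  0.70736367, -0.70583347],
       [ 0.03263149, -0.70508814, -0.70836848]]), 't': array([0.48199127, 0.07680245, 1.27966409])}
canister_center [([244.9, 169.8], 0.68)]
cap_center [([243.1, 158.0], 0.55)]
tray [([241.8, 184.8], 0.81)]
socket [([311.8, 266.0], 0.88), ([254.9, 243.8], 0.63), ([244.8, 293.1], 0.62), ([241.8, 157.2], 0.35)]
spare_center [([239.1, 187.0], 0.77), ([189.0, 319.3], 0.26)]
top {'fov_y': 57.19038017317603, 'cx': 255.11539160869876, 'cy': 184.8441741851996, 'R': array([[ 1.15775127e-02, -9.99931643e-01,  1.63403001e-03],
       [-9.81357539e-01, -1.16759433e-02, -1.91836005e-01],
       [ 1.91841971e-01,  6.17416105e-04, -9.81425635e-01]]), 't': array([0.00803317, 0.50388876, 0.97077576])}
canister_center [([329.2, 176.9], 0.65)]
cap_center [([333.0, 173.1], 0.62)]
tray [([307.2, 181.7], 0.72)]
socket [([150.4, 195.0], 0.81), ([180.1, 267.6], 0.71), ([210.2, 195.1], 0.68), ([199.8, 124.5], 0.56)]
spar
[... 162 characters left out ...]
901081e-02]), 'joint_velocities': array([-4.77729885e-04,  1.12776922e-04,  3.19256786e-05, -7.28496954e-04,
        8.47068450e-04, -5.16727769e-04]), 'joint_efforts': array([ 1.18732289e-03, -5.68949246e+01, -5.00597870e+01,  1.83378388e-04,
        1.46643830e-03, -3.17558886e-05]), 'eef_pos': array([ 0.21857679, -0.55878877,  0.24831688]), 'orientation': array([[ 3.64239814e-01, -9.31305191e-01,  1.14646831e-05],
       [-9.31305190e-01, -3.64239814e-01, -2.21237827e-05],
       [ 2.47798877e-05, -2.61875644e-06, -1.00000000e+00]]), 'contact_force': array([-1.0171009 ,  0.78400613,  0.63148055]), 'wrist_torque': array([-0.0048211 , -0.03147138, -0.02478372]), 'width': 1.0021500672335784}
```

View pics/side0.png

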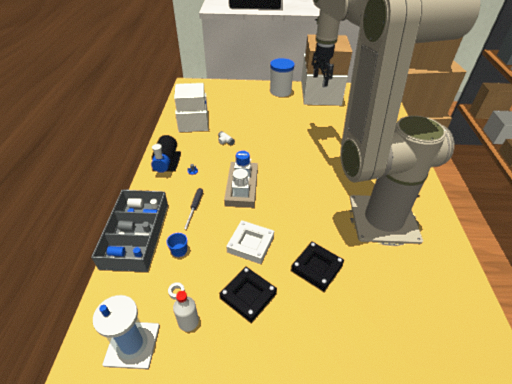

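View pics/top0.png

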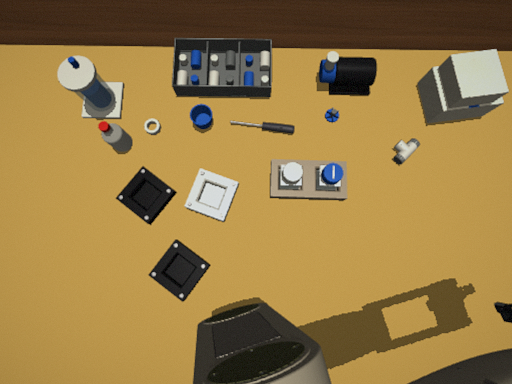

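The side view shows the blue-capped canister at about (243,160) in the far end of the tray and the white socket at about (251,242). In the top view they are at about (332,175) and (211,195). The black socket look-alikes are at (147,195) and (180,268). Next I measure precisely.

```bash
cat > h.py <<'E'
import numpy as np,cv2
from rig import r,cams,trace,place_of,find_in
def K(n):
    i=cams.camera_info(n); f=192/np.tan(np.radians(i['fov_y']/2)); return f,i
def proj(n,X):
    f,i=K(n); c=np.atleast_2d(X)@i['R'].T+i['t']; return np.c_[i['cx']+f*c[:,0]/c[:,2],i['cy']+f*c[:,1]/c[:,2]]
def atz(n,p,z):
    f,i=K(n); d=i['R'].T@np.array([(p[0]-i['cx'])/f,(p[1]-i['cy'])/f,1.]); o=-i['R'].T@i['t']
    return o+d*(z-o[2])/d[2]
def mid(n,d): pass
E
python3 - <<'E'
from h import *
t=cams.read_camera("top"); s=cams.read_camera("side")
for n,im in (("top",t),("side",s)):
    out=im[:,:,::-1].copy()
    for q,z in (("socket",.034),("tray",.034),("cap_center",.102)):
        for d in trace(n,q)[:4]:
            m=d['mask'].astype(np.uint8)
            mean=im[d['mask']].mean(0)
            c,_=cv2.findContours(m,0,1); c=max(c,key=cv2.contourArea)
            rc=cv2.minAreaRect(c); b=cv2.boxPoints(rc)
            W=np.array([atz(n,p,z) for p in b])
            e=W[1]-W[0]; e2=W[2]-W[1]
            print(n,q,round(d['score'],2),mean.round(),np.round(rc[0],1),'ctr',W.mean(0).round(4),'ang',np.degrees(np.arctan2(e[1],e[0])).round(1),np.degrees(np.arctan2(e2[1],e2[0])).round(1),np.linalg.norm(e).round(4),np.linalg.norm(e2).round(4))
# crops
cv2.imwrite("pics/c1.png",cv2.resize(t[150:230,170:360,::-1],None,fx=4,fy=4,interpolation=cv2.INTER_CUBIC))
cv2.imwrite("pics/c2.png",cv2.resize(s[140:270,210:290,::-1],None,fx=4.5,fy=4.5,interpolation=cv2.INTER_CUBIC))
E
```

```text
top socket 0.64 [200. 203. 199.] [211.5 194.2] ctr [0.4779 0.1409 0.034 ] ang -17.4 -109.9 0.1257 0.1311
top socket 0.61 [37. 35. 32.] [146.2 194.7] ctr [0.4745 0.3318 0.034 ] ang -34.2 -126.9 0.1276 0.136
top socket 0.59 [43. 42. 40.] [179.4 269.6] ctr [0.2628 0.2235 0.034 ] ang -35.2 -125.4 0.127 0.1272
top tray 0.95 [155. 141. 118.] [308.5 179.5] ctr [ 0.5252 -0.1432  0.034 ] ang -89.3 177.8 0.2295 0.1176
top cap_center 0.54 [ 59.  96. 162.] [332.3 173.3] ctr [ 0.5286 -0.1986  0.102 ] ang -44.6 -136.5 0.0608 0.0525
side socket 0.9 [218. 215. 204.] [249.6 241.5] ctr [0.4824 0.1545 0.034 ] ang -102.3 155.2 0.1566 0.1462
side socket 0.75 [41. 38. 35.] [316.5 265.3] ctr [0.2684 0.2366 0.034 ] ang -119.8 139.8 0.1527 0.1386
side tray 0.58 [165. 148. 118.] [240.1 184.6] ctr [ 0.5339 -0.124   0.034 ] ang -87.6 175.0 0.2613 0.1285
side cap_center 0.66 [ 66. 101. 167.] [242. 158.] ctr [ 0.5307 -0.1947  0.102 ] ang -176.9 93.2 0.0556 0.0864
side cap_center 0.22 [172. 145. 130.] [184.6 310.7] ctr [0.6368 0.4431 0.102 ] ang -162.0 111.0 0.0603 0.1197
```

View pics/c1.png

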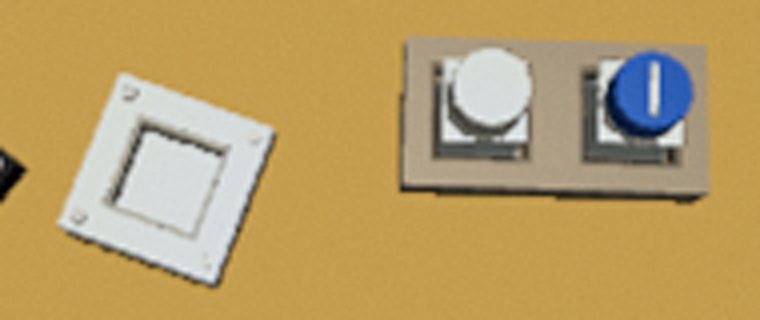

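View pics/c2.png

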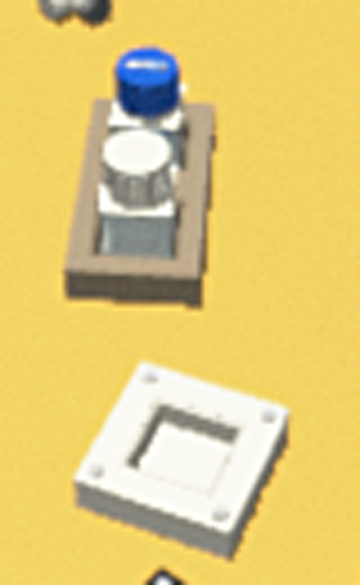

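```bash
cat >> h.py <<'E'
from scipy.optimize import minimize
def boxpts(p,a,b,h,z0=0):
    c,s=np.cos(p[2]),np.sin(p[2])
    return np.array([[p[0]+c*u*a/2-s*v*b/2,p[1]+s*u*a/2+c*v*b/2,z] for u in(-1,1) for v in(-1,1) for z in(z0,z0+h)])
def cylpts(p,rad,h,z0):
    t=np.linspace(0,2*np.pi,48,endpoint=False)
    return np.vstack([np.c_[p[0]+rad*np.cos(t),p[1]+rad*np.sin(t),0*t+z] for z in(z0,z0+h)])
def sil(n,P):
    S=4; q=(proj(n,P)+.5)*S-.5
    h=cv2.convexHull(q.astype(np.float32)); m=np.zeros((384*S,512*S),np.uint8)
    cv2.fillConvexPoly(m,np.round(h*16).astype(np.int32),1,shift=4)
    return cv2.resize(m.astype(np.float32),(512,384),interpolation=cv2.INTER_AREA)
def fit(masks,f,p0,step):
    def cost(p): return sum(np.abs(sil(n,f(p))-m).sum()/m.sum() for n,m in masks.items())
    sim=np.vstack([p0]+[np.array(p0)+np.eye(len(p0))[i]*step[i] for i in range(len(p0))])
    o=minimize(cost,p0,method='Nelder-Mead',options=dict(initial_simplex=sim,xatol=1e-5,fatol=1e-5,maxiter=300))
    return o.x,o.fun
E
python3 - <<'E'
from h import *
M={}
for n in("top","side"):
    im=cams.read_camera(n)
    M[n]={'socket':[d['mask'] for d in trace(n,"socket") if im[d['mask']].mean()>150][0],'tray':trace(n,"tray")[0]['mask']}
    hsv=cv2.cvtColor(im,cv2.COLOR_RGB2HSV)
    b=cv2.inRange(hsv,(100,120,60),(125,255,255))
    box=(slice(155,190),slice(315,350)) if n=="top" else (slice(148,172),slice(228,258))
    c=np.zeros((384,512),bool); c[box]=b[box]>0
    c=cv2.morphologyEx(c.astype(np.uint8),3,np.ones((7,7)))
    M[n]['cap']=c
    print(n,{k:int(v.sum()) for k,v in M[n].items()})
fs=dict(socket=(lambda p:boxpts(p,.122,.122,.034),[.478,.141,-.3]),tray=(lambda p:boxpts(p,.112,.224,.034),[.526,-.142,-.04]),cap=(lambda p:cylpts(p,.027,.036,.084),[.529,-.197]))
for k,(f,p0) in fs.items():
    for cs in(("top",),("side",),("top","side")):
        x,c=fit({n:M[n][k].astype(np.float32) for n in cs},f,p0,[.005,.005,.05][:len(p0)])
        print(k,cs,x.round(4),round(c,3))
E
```

```text
top {'socket': 1834, 'tray': 1879, 'cap': 307}
side {'socket': 1341, 'tray': 745, 'cap': 164}
socket ('top',) [ 0.4799  0.142  -0.3458] 0.025
socket ('side',) [ 0.4813  0.1449 -0.3438] 0.035
socket ('top', 'side') [ 0.4807  0.1433 -0.334 ] 0.079
tray ('top',) [ 0.5305 -0.1441 -0.0173] 0.645
tray ('side',) [ 0.5323 -0.1391 -0.0041] 0.827
tray ('top', 'side') [ 0.5314 -0.1429 -0.0182] 1.509
cap ('top',) [ 0.528  -0.1971] 0.238
cap ('side',) [ 0.5295 -0.1943] 0.229
cap ('top', 'side') [ 0.5288 -0.1971] 0.466
```

>>> {"fn": "move_arm", "kwargs": {"targets": [{"delta_pos": [31.0,36.2,0],"angular": [0,0,67.5],"jaw": 1},{"delta_pos": [31.0,36.2,0],"angular": [0,0,67.5],"jaw": 1},{"delta_pos": [31.0,36.2,0],"angular": [0,0,67.5],"jaw": 1},{"delta_pos": [31.0,36.2,0],"angular": [0,0,67.5],"jaw": 1},{"delta_pos": [31.0,36.2,0],"angular": [0,0,67.5],"jaw": 1}]}}

```text
time: 1.8
eef_pos: [0.3821, -0.3673, 0.2485]
orientation: [[0.904, -0.428, 0.0], [-0.428, -0.904, -0.0], [0.0, 0.0, -1.0]]
contact_force: [1.5, -0.6, 0.4]
width: 1.002
```

>>> {"fn": "move_arm", "kwargs": {"targets": [{"delta_pos": [14.7,17.1,0],"angular": [0,0,24.2],"jaw": 1},{"delta_pos": [14.7,17.1,0],"angular": [0,0,24.2],"jaw": 1},{"delta_pos": [14.7,17.1,0],"angular": [0,0,24.2],"jaw": 1},{"delta_pos": [14.7,17.1,0],"angular": [0,0,24.2],"jaw": 1},{"delta_pos": [14.7,17.1,0],"angular": [0,0,24.2],"jaw": 1}]}}

```text
time: 2.3
eef_pos: [0.5302, -0.1946, 0.2485]
orientation: [[1.0, -0.023, 0.001], [-0.023, -1.0, 0.001], [0.001, -0.001, -1.0]]
contact_force: [-0.4, -0.3, -0.1]
width: 1.001
```

>>> {"fn": "move_arm", "kwargs": {"targets": [{"delta_pos": [0,0,-3],"angular": [0,0,0],"jaw": 1},{"delta_pos": [0,0,-6],"angular": [0,0,0],"jaw": 1},{"delta_pos": [0,0,-7],"angular": [0,0,0],"jaw": 1},{"delta_pos": [0,0,-7],"angular": [0,0,0],"jaw": 1},{"delta_pos": [0,0,-7],"angular": [0,0,0],"jaw": 1}]}}

```text
time: 2.8
eef_pos: [0.5285, -0.1984, 0.1795]
orientation: [[1.0, -0.026, 0.001], [-0.026, -1.0, -0.001], [0.001, 0.001, -1.0]]
contact_force: [-0.9, -0.3, 0.5]
width: 1.0
```

```bash
python3 - <<'E'
from h import *
t=cams.read_camera("top"); s=cams.read_camera("side")
print(r.sense())
cv2.imwrite("pics/d1.png",cv2.resize(t[110:230,260:400,::-1],None,fx=4,fy=4,interpolation=cv2.INTER_CUBIC))
cv2.imwrite("pics/d2.png",cv2.resize(s[80:200,180:310,::-1],None,fx=4.5,fy=4.5,interpolation=cv2.INTER_CUBIC))
E
```

```text
{'time': 2.9, 'joints': array([-4.49960729e-01,  7.54368584e-02,  1.67205466e+00, -1.12306547e-05,
        1.39092786e+00, -4.23740442e-01]), 'joint_velocities': array([-1.16584291e-05, -3.38422046e-03,  2.42636962e-03, -2.18436203e-04,
       -2.92573455e-03, -1.42936438e-03]), 'joint_efforts': array([ 7.63665629e-02, -5.17486739e+01, -4.78383780e+01,  5.54024286e-03,
        2.69358361e-02, -1.40472594e-04]), 'eef_pos': array([ 0.52911705, -0.19871175,  0.18043604]), 'orientation': array([[ 0.9996522 , -0.02621717,  0.00285261],
       [-0.02621328, -0.99965541, -0.0013901 ],
       [ 0.00288807,  0.00131484, -0.99999497]]), 'contact_force': array([-0.58669025,  0.41294831,  0.84774171]), 'wrist_torque': array([0.00784054, 0.00096997, 0.05309293]), 'width': 0.996537024585324}
```

View pics/d1.png

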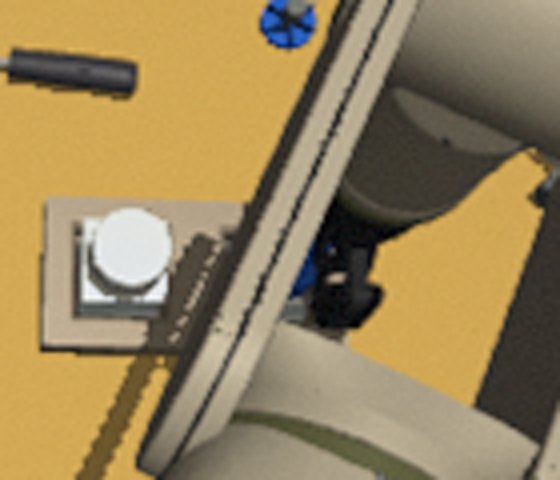

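View pics/d2.png

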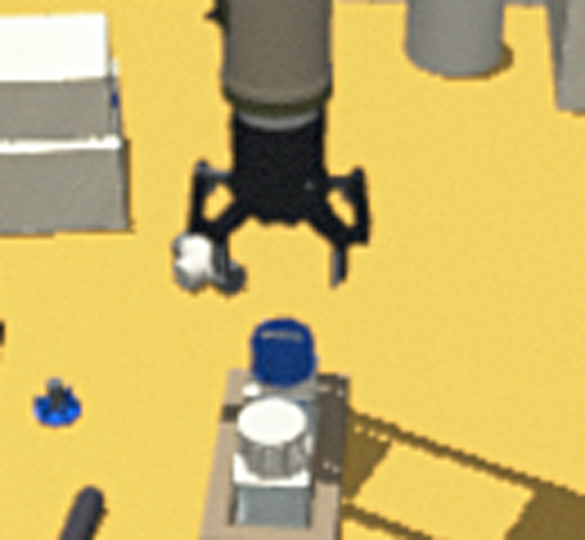

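Side view: the open fingers (crop x ≈ 240 to 335) straddle the cap (253 to 315) evenly. The arm hides the canister from the top camera. Descending.

>>> {"fn": "move_arm", "kwargs": {"targets": [{"delta_pos": [0,0.1,-3],"angular": [0,0,0],"jaw": 1},{"delta_pos": [0,0.1,-6],"angular": [0,0,0],"jaw": 1},{"delta_pos": [0,0.1,-7.7],"angular": [0,0,0],"jaw": 1},{"delta_pos": [0,0.1,-7.7],"angular": [0,0,0],"jaw": 1},{"delta_pos": [0,0.1,-7.7],"angular": [0,0,0],"jaw": 1}]}}

```text
time: 3.4
eef_pos: [0.5288, -0.1974, 0.1028]
orientation: [[1.0, -0.026, 0.001], [-0.026, -1.0, -0.001], [0.001, 0.001, -1.0]]
contact_force: [-0.3, 0.5, 0.3]
width: 1.002
```

>>> {"fn": "move_arm", "kwargs": {"targets": [{"delta_pos": [0,0,0],"angular": [0,0,0],"jaw": 0},{"delta_pos": [0,0,0],"angular": [0,0,0],"jaw": 0},{"delta_pos": [0,0,0],"angular": [0,0,0],"jaw": 0},{"delta_pos": [0,0,0],"angular": [0,0,0],"jaw": 0},{"delta_pos": [0,0,0],"angular": [0,0,0],"jaw": 0}]}}

```text
time: 3.9
eef_pos: [0.5292, -0.1975, 0.1034]
orientation: [[1.0, -0.026, 0.003], [-0.026, -1.0, -0.001], [0.003, 0.001, -1.0]]
contact_force: [-2.6, 1.2, 5.4]
width: 0.611
```

```bash
python3 - <<'E'
from h import *
s=cams.read_camera("side")
x=r.sense(); print(x['time'],x['eef_pos'],x['contact_force'],x['wrist_torque'],x['width'])
cv2.imwrite("pics/e2.png",cv2.resize(s[80:200,180:310,::-1],None,fx=4.5,fy=4.5,interpolation=cv2.INTER_CUBIC))
E
```

```text
3.95 [ 0.52923777 -0.19746163  0.10337328] [-1.9123291   1.26710972  5.85615377] [ 0.10763504  0.2697877  -0.00110388] 0.6135462610203184
```

View pics/e2.png

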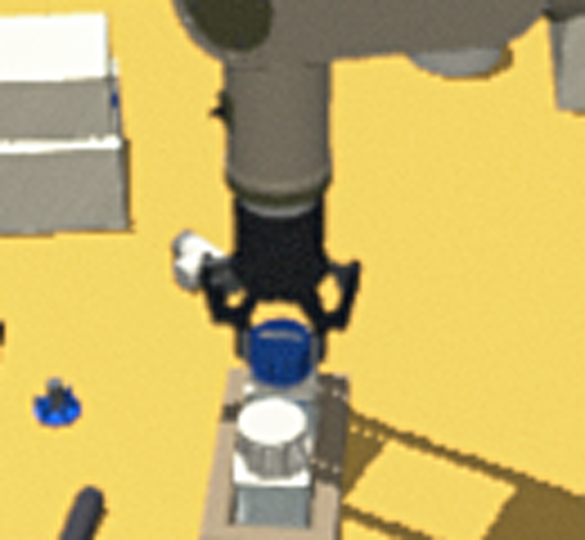

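The fingers are closed on the cap at a width of 0.61, which is about 52 mm. Lifting by 14 cm.

>>> {"fn": "move_arm", "kwargs": {"targets": [{"delta_pos": [0,0,1],"angular": [0,0,0],"jaw": 0},{"delta_pos": [0,0,2.5],"angular": [0,0,0],"jaw": 0},{"delta_pos": [0,0,4.5],"angular": [0,0,0],"jaw": 0},{"delta_pos": [0,0,7],"angular": [0,0,0],"jaw": 0},{"delta_pos": [0,0,9.5],"angular": [0,0,0],"jaw": 0}]}}

```text
time: 4.45
eef_pos: [0.5279, -0.1967, 0.1978]
orientation: [[1.0, -0.026, -0.0], [-0.026, -1.0, 0.0], [-0.0, -0.0, -1.0]]
contact_force: [1.5, -0.5, -4.5]
width: 0.612
```

>>> {"fn": "move_arm", "kwargs": {"targets": [{"delta_pos": [0,0,2.5],"angular": [0,0,0],"jaw": 0},{"delta_pos": [0,0,4.5],"angular": [0,0,0],"jaw": 0},{"delta_pos": [0,0,4.5],"angular": [0,0,0],"jaw": 0},{"delta_pos": [0,0,4.5],"angular": [0,0,0],"jaw": 0}]}}

```text
time: 4.85
eef_pos: [0.5283, -0.1969, 0.2416]
orientation: [[1.0, -0.026, 0.001], [-0.026, -1.0, -0.0], [0.001, 0.0, -1.0]]
contact_force: [0.1, -0.2, -5.0]
width: 0.611
```

```bash
python3 - <<'E'
from h import *
s=cams.read_camera("side")
x=r.sense(); print(x['time'],x['eef_pos'],x['orientation'].round(3),x['contact_force'],x['wrist_torque'],x['width'])
cv2.imwrite("pics/f2.png",cv2.resize(s[50:200,180:310,::-1],None,fx=4,fy=4,interpolation=cv2.INTER_CUBIC))
E
```

```text
4.9 [ 0.52764828 -0.19665114  0.24032438] [[ 1.    -0.026 -0.001]
 [-0.026 -1.     0.001]
 [-0.001 -0.001 -1.   ]] [ 0.60708716  0.72935772 -4.99287257] [0.02785446 0.00845439 0.04965869] 0.6130632004930455
```

View pics/f2.png

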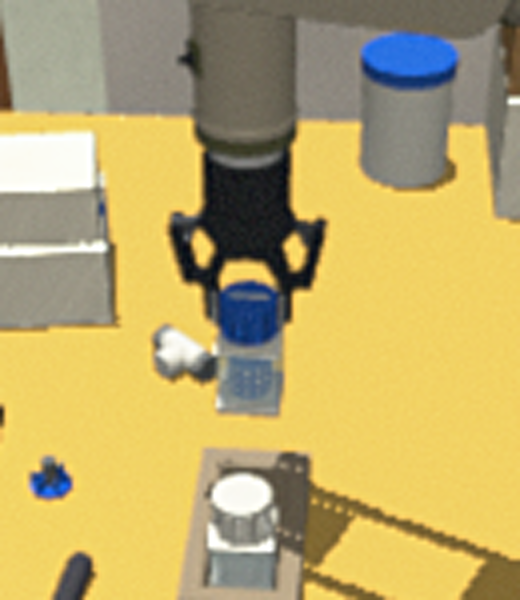

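Lifted cleanly: the canister is upright in the gripper, its body spans crop (217 to 283, 345 to 413), and the spare is still in place. I'll fit the held canister's yaw and offset from this frame, then move.

```bash
python3 - <<'E'
from h import *
s=cams.read_camera("side"); 
g=cv2.cvtColor(s,cv2.COLOR_RGB2HSV)
roi=s[130:157,228:256]
yel=cv2.inRange(g,(15,110,90),(32,255,255))>0
cand=~yel; reg=np.zeros_like(cand); reg[132:158,232:254]=1
cv2.imwrite("pics/g.png",cv2.resize(s[110:170,215:275,::-1],None,fx=9,fy=9,interpolation=cv2.INTER_NEAREST))
for p in((234.25,151.75),(250,153.25)): print(atz("side",p,.145))
for yaw in(-.1,-.06,-.02,.02):
    print(yaw,((proj("side",boxpts([.528+.0015,-.197+.003,yaw],.06,.06,.07,.145))-[215,110])*9).round().tolist())
E
```

```text
[ 0.55793703 -0.17590691  0.145     ]
[ 0.49828948 -0.17004693  0.145     ]
-0.1 [[325.0, 316.0], [326.0, 178.0], [303.0, 402.0], [303.0, 263.0], [187.0, 303.0], [182.0, 165.0], [161.0, 388.0], [155.0, 249.0]]
-0.06 [[323.0, 314.0], [323.0, 176.0], [307.0, 401.0], [306.0, 262.0], [184.0, 304.0], [179.0, 166.0], [163.0, 390.0], [157.0, 251.0]]
-0.02 [[320.0, 312.0], [320.0, 174.0], [310.0, 399.0], [310.0, 260.0], [181.0, 306.0], [176.0, 168.0], [166.0, 392.0], [160.0, 253.0]]
0.02 [[318.0, 310.0], [318.0, 172.0], [313.0, 397.0], [313.0, 258.0], [178.0, 307.0], [172.0, 170.0], [168.0, 394.0], [163.0, 255.0]]
```

View pics/g.png

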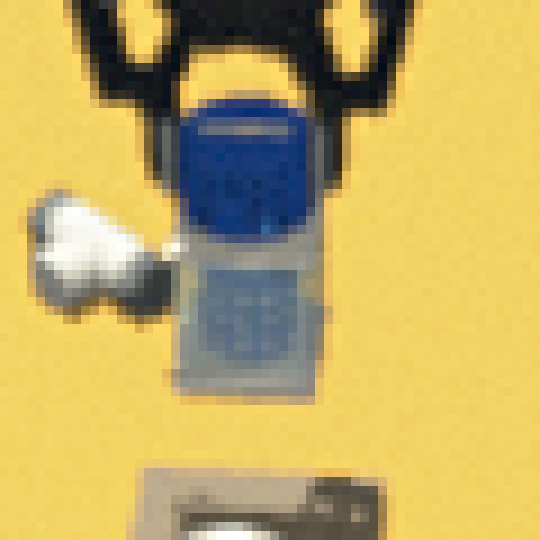

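>>> {"fn": "move_arm", "kwargs": {"targets": [{"delta_pos": [-0.3,2,0.5],"angular": [0,0,-1.5],"jaw": 0},{"delta_pos": [-0.8,5.5,0.5],"angular": [0,0,-3.5],"jaw": 0},{"delta_pos": [-1.3,9.5,0.5],"angular": [0,0,-6],"jaw": 0},{"delta_pos": [-1.9,13.5,0.5],"angular": [0,0,-8],"jaw": 0},{"delta_pos": [-2.4,17.5,0.5],"angular": [0,0,-10],"jaw": 0}]}}

```text
time: 5.45
eef_pos: [0.5028, -0.0205, 0.2444]
orientation: [[0.98, -0.201, -0.003], [-0.201, -0.98, 0.0], [-0.003, 0.0, -1.0]]
contact_force: [0.9, 0.6, -4.7]
width: 0.617
```

>>> {"fn": "move_arm", "kwargs": {"targets": [{"delta_pos": [-0.5,4,0],"angular": [0,0,-2],"jaw": 0},{"delta_pos": [-1.1,8,0],"angular": [0,0,-4.5],"jaw": 0},{"delta_pos": [-1.7,12,0],"angular": [0,0,-6.5],"jaw": 0},{"delta_pos": [-2.2,15,0],"angular": [0,0,-8],"jaw": 0},{"delta_pos": [-2.35,16.5,0],"angular": [0,0,-8.8],"jaw": 0}]}}

```text
time: 5.95
eef_pos: [0.479, 0.1456, 0.2445]
orientation: [[0.939, -0.345, -0.003], [-0.345, -0.939, 0.0], [-0.003, 0.001, -1.0]]
contact_force: [0.5, -0.4, -3.6]
width: 0.616
```

>>> {"fn": "move_arm", "kwargs": {"targets": [{"delta_pos": [0,0,-1],"angular": [0,0,0],"jaw": 0},{"delta_pos": [0,0,-3],"angular": [0,0,0],"jaw": 0},{"delta_pos": [0,0,-5],"angular": [0,0,0],"jaw": 0},{"delta_pos": [0,0,-6],"angular": [0,0,0],"jaw": 0},{"delta_pos": [0,0,-6],"angular": [0,0,0],"jaw": 0}]}}

```text
time: 6.45
eef_pos: [0.4789, 0.1421, 0.1832]
orientation: [[0.938, -0.347, -0.005], [-0.347, -0.938, -0.001], [-0.005, 0.003, -1.0]]
contact_force: [-0.9, 0.3, -5.4]
width: 0.612
```

```bash
python3 - <<'E'
from h import *
s=cams.read_camera("side"); t=cams.read_camera("top")
x=r.sense(); print(x['time'],x['eef_pos'],x['orientation'].round(3),x['contact_force'],x['wrist_torque'],x['width'],x['joints'])
e=x['eef_pos']; 
print(((proj("side",boxpts([.4813,.1449,-.345],.06,.06,.07,e[2]-.0954))-[210,170])*6+3).round().tolist())
cv2.imwrite("pics/i1.png",cv2.resize(t[130:250,160:270,::-1],None,fx=5,fy=5,interpolation=cv2.INTER_CUBIC))
cv2.imwrite("pics/i2.png",cv2.resize(s[170:270,210:310,::-1],None,fx=6,fy=6,interpolation=cv2.INTER_CUBIC))
E
```

```text
6.55 [0.48064032 0.14264119 0.18622001] [[ 0.938 -0.347 -0.001]
 [-0.347 -0.938 -0.   ]
 [-0.     0.    -1.   ]] [-0.37581259  0.13473272 -4.3643102 ] [ 0.01023344 -0.00472312  0.01741089] 0.6128965609259456 [ 1.86285220e-01 -1.00118746e-01  1.83530127e+00 -1.33700802e-04
  1.40705285e+00  5.40484831e-01]
[[316.0, 324.0], [319.0, 236.0], [274.0, 405.0], [275.0, 317.0], [214.0, 292.0], [213.0, 204.0], [169.0, 370.0], [166.0, 282.0]]
```

View pics/i2.png

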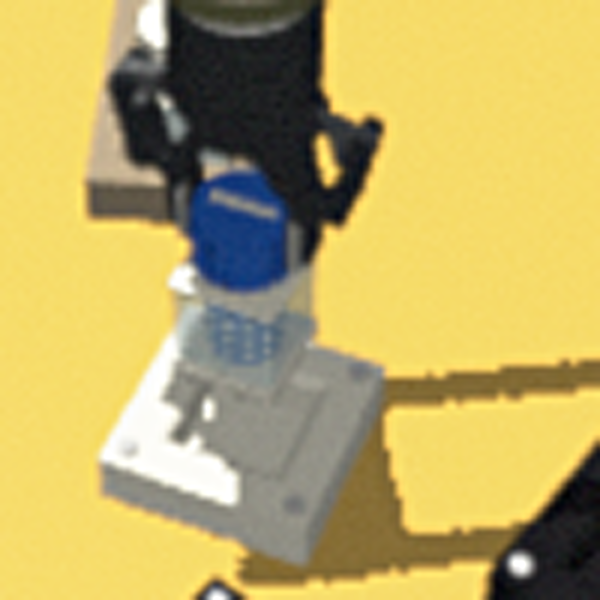

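View pics/i1.png

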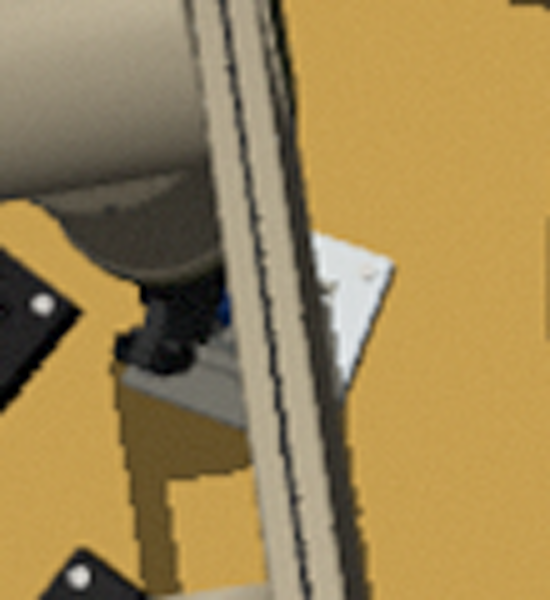

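Observed bottom corners are at about (270,396) and (179,357), against predicted (274,405) and (169,370). That is within about 2 mm, so it is inside the chamfer's capture. I'll shift 1 mm in y and descend, watching the force.

>>> {"fn": "move_arm", "kwargs": {"targets": [{"delta_pos": [0,0.1,-1.5],"angular": [0,0,0],"jaw": 0},{"delta_pos": [0,0.1,-3.5],"angular": [0,0,0],"jaw": 0},{"delta_pos": [0,0.1,-4.5],"angular": [0,0,0],"jaw": 0},{"delta_pos": [0,0.1,-5],"angular": [0,0,0],"jaw": 0},{"delta_pos": [0,0.1,-5.5],"angular": [0,0,0],"jaw": 0}]}}

```text
time: 7.05
eef_pos: [0.4809, 0.1441, 0.1312]
orientation: [[0.938, -0.346, 0.0], [-0.346, -0.938, 0.0], [0.0, -0.0, -1.0]]
contact_force: [0.4, -0.4, -4.7]
width: 0.614
```

>>> {"fn": "move_arm", "kwargs": {"targets": [{"delta_pos": [0,0,-0.3],"angular": [0,0,0],"jaw": 0},{"delta_pos": [0,0,-0.7],"angular": [0,0,0],"jaw": 0},{"delta_pos": [0,0,-1.0],"angular": [0,0,0],"jaw": 0}]}}

```text
time: 7.35
eef_pos: [0.4851, 0.1433, 0.1278]
orientation: [[0.938, -0.346, 0.01], [-0.346, -0.938, -0.001], [0.01, -0.002, -1.0]]
contact_force: [-4.7, -11.0, 32.8]
width: 0.613
```

>>> {"fn": "move_arm", "kwargs": {"targets": [{"delta_pos": [0,0,0.9],"angular": [0,0,0],"jaw": 0},{"delta_pos": [0,0,1.0],"angular": [0,0,0],"jaw": 0},{"delta_pos": [0,0,1.0],"angular": [0,0,0],"jaw": 0}]}}

```text
time: 7.65
eef_pos: [0.4809, 0.1443, 0.1316]
orientation: [[0.938, -0.346, 0.001], [-0.346, -0.938, 0.0], [0.001, -0.001, -1.0]]
contact_force: [-0.3, 0.1, -5.2]
width: 0.616
```

```bash
python3 - <<'E'
from h import *
s=cams.read_camera("side")
for k in range(1):
  x=r.sense(); print(x['time'],x['eef_pos'],x['orientation'].round(3),x['contact_force'],x['wrist_torque'],x['width'])
e=x['eef_pos']; 
print(((proj("side",boxpts([.4813,.1449,-.345],.06,.06,.07,e[2]-.0954))-[215,190])*8+4).round().tolist())
print(((proj("side",boxpts([.4813,.1449,-.345],.065,.065,.07,.034))[::2]-[215,190])*8+4).round().tolist())
cv2.imwrite("pics/j2.png",cv2.resize(s[190:265,215:290,::-1],None,fx=8,fy=8,interpolation=cv2.INTER_CUBIC))
E
```

```text
7.7 [0.48049896 0.14420664 0.13099839] [[ 0.938 -0.346 -0.   ]
 [-0.346 -0.938  0.   ]
 [-0.    -0.    -1.   ]] [-0.03865712 -0.26560721 -4.73491262] [ 0.03402898  0.02628888 -0.02758599] 0.6140297996203286
[[378.0, 358.0], [382.0, 249.0], [324.0, 465.0], [326.0, 356.0], [247.0, 316.0], [245.0, 206.0], [189.0, 419.0], [185.0, 310.0]]
[[385.0, 358.0], [327.0, 474.0], [244.0, 312.0], [181.0, 424.0]]
```

View pics/j2.png

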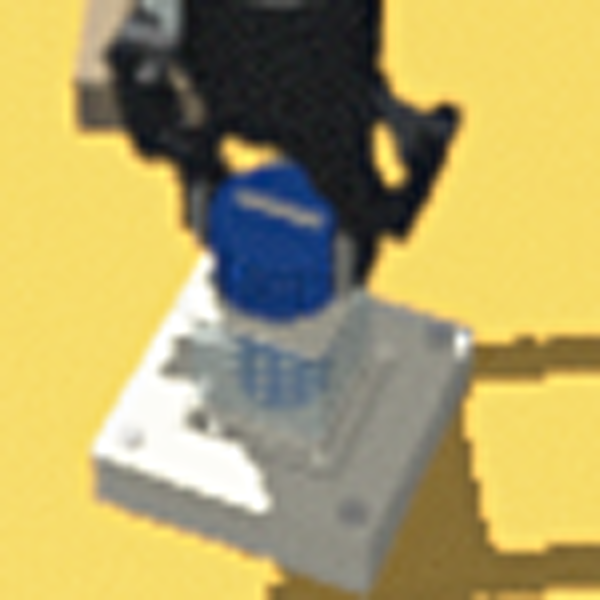

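Resistance came at the chamfer. Rotated into the socket frame, the sideways force is (-0.7, -11.9) N, so the canister sits too far towards the socket's +y. I'll shift about 3.5 mm along the socket's −y and retry gently.

>>> {"fn": "move_arm", "kwargs": {"targets": [{"delta_pos": [-0.12,-0.33,0],"angular": [0,0,0],"jaw": 0},{"delta_pos": [-0.12,-0.33,-0.3],"angular": [0,0,0],"jaw": 0},{"delta_pos": [-0.12,-0.33,-0.6],"angular": [0,0,0],"jaw": 0},{"delta_pos": [-0.12,-0.33,-0.8],"angular": [0,0,0],"jaw": 0},{"delta_pos": [-0.12,-0.33,-0.8],"angular": [0,0,0],"jaw": 0}]}}

```text
time: 8.2
eef_pos: [0.482, 0.1431, 0.1269]
orientation: [[0.938, -0.346, 0.006], [-0.346, -0.938, 0.004], [0.004, -0.006, -1.0]]
contact_force: [-3.5, 8.9, 18.2]
width: 0.614
```

```bash
python3 - <<'E'
from h import *
x=r.sense(); print(x['time'],x['eef_pos'],x['contact_force'],x['wrist_torque'],x['width'],x['joint_efforts'])
E
```

```text
8.2 [0.48195062 0.14306212 0.12693011] [-3.48553161  8.88147713 18.15707978] [ 1.2450692   0.84521178 -0.08535274] 0.614347878021095 [ -4.48590696 -36.04511261 -39.07492876  -2.89897285  -1.12054925
  -0.09723254]
```

>>> {"fn": "move_arm", "kwargs": {"targets": [{"delta_pos": [-0.25,0.2,0.1],"angular": [0,0,0],"jaw": 0},{"delta_pos": [-0.25,0.2,0],"angular": [0,0,0],"jaw": 0},{"delta_pos": [-0.25,0.2,0],"angular": [0,0,0],"jaw": 0}]}}

```text
time: 8.5
eef_pos: [0.4803, 0.1443, 0.1268]
orientation: [[0.938, -0.346, 0.008], [-0.346, -0.938, 0.003], [0.007, -0.006, -1.0]]
contact_force: [2.1, 4.5, 12.6]
width: 0.615
```

```bash
python3 - <<'E'
from h import *
x=r.sense(); print(x['time'],x['eef_pos'],x['contact_force'],x['wrist_torque'],x['width'],x['joint_efforts'])
E
```

```text
8.5 [0.48027154 0.14427957 0.12682476] [ 2.12655947  4.51245474 12.60990758] [ 0.63345007 -0.2719219   0.09740404] 0.6153475196903424 [-1.90677390e+00 -3.74915314e+01 -3.88435793e+01 -1.30313091e+00
  8.26021023e-01  3.30889877e-02]
```

>>> {"fn": "move_arm", "kwargs": {"targets": [{"delta_pos": [0.04,0.12,0],"angular": [0,0,0],"jaw": 0},{"delta_pos": [0.04,0.12,-0.2],"angular": [0,0,0],"jaw": 0},{"delta_pos": [0.04,0.12,-0.4],"angular": [0,0,0],"jaw": 0},{"delta_pos": [0.04,0.12,-0.5],"angular": [0,0,0],"jaw": 0}]}}

```text
time: 8.9
eef_pos: [0.4827, 0.1475, 0.1249]
orientation: [[0.938, -0.346, 0.013], [-0.346, -0.938, 0.007], [0.01, -0.011, -1.0]]
contact_force: [-0.5, 13.8, 32.5]
width: 0.614
```

```bash
python3 - <<'E'
from h import *
x=r.sense(); print(x['time'],x['eef_pos'],x['contact_force'],x['wrist_torque'],x['width'],x['joint_efforts'])
s=cams.read_camera("side"); t=cams.read_camera("top")
cv2.imwrite("pics/k2.png",cv2.resize(s[190:265,215:290,::-1],None,fx=8,fy=8,interpolation=cv2.INTER_CUBIC))
cv2.imwrite("pics/k1.png",cv2.resize(t[150:250,160:260,::-1],None,fx=6,fy=6,interpolation=cv2.INTER_CUBIC))
E
```

```text
8.9 [0.48270539 0.14749795 0.12488631] [-0.54382229 13.79758979 32.48498768] [ 2.10486339  0.52445784 -0.0675474 ] 0.6144940424189808 [ -7.00743243 -28.52660537 -29.98693228  -4.65612754   0.06846915
  -0.08273108]
```

View pics/k2.png

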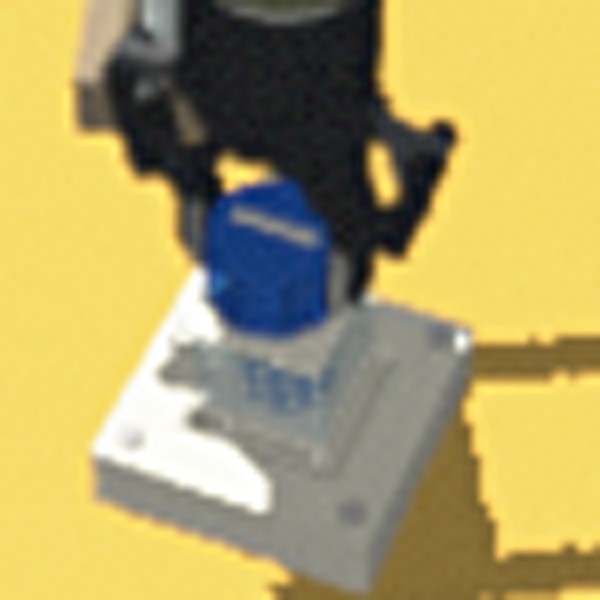

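View pics/k1.png

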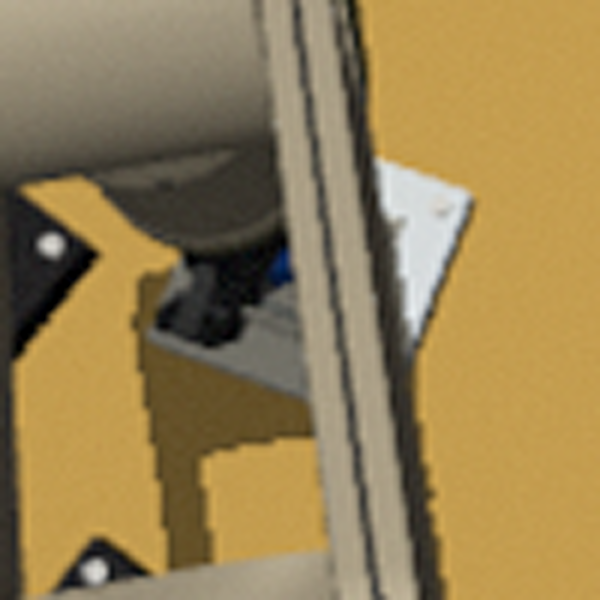

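>>> {"fn": "move_arm", "kwargs": {"targets": [{"delta_pos": [0,0,1],"angular": [0,0,0],"jaw": 0},{"delta_pos": [0,0,2.5],"angular": [0,0,0],"jaw": 0},{"delta_pos": [0,0,4],"angular": [0,0,0],"jaw": 0},{"delta_pos": [0,0,4],"angular": [0,0,0],"jaw": 0}]}}

```text
time: 9.4
eef_pos: [0.4786, 0.144, 0.1607]
orientation: [[0.938, -0.347, 0.003], [-0.347, -0.938, 0.0], [0.003, -0.002, -1.0]]
contact_force: [0.2, -0.4, -4.4]
width: 0.615
```

```bash
python3 - <<'E'
from h import *
x=r.sense(); print(x['time'],x['eef_pos'],x['orientation'].round(3),x['contact_force'],x['wrist_torque'],x['width'])
s=cams.read_camera("side"); e=x['eef_pos']
im=cv2.resize(s[165:265,215:290,::-1],None,fx=8,fy=8,interpolation=cv2.INTER_CUBIC)[:600]
cv2.imwrite("pics/l2.png",im)
im2=im.copy()
P=proj("side",boxpts([e[0]+.0007,e[1]+.0014,-.345],.06,.06,.07,e[2]-.0954)); P=((P-[215,165])*8+4).round().astype(int)
for a in range(8):
  for b in range(a):
    if bin(a^b).count('1')==1: cv2.line(im2,tuple(map(int,P[a])),tuple(map(int,P[b])),(0,0,255),1)
C=proj("side",cylpts(e[:2]+[.0007,.0014],.027,.036,e[2]-.0014-.018)); C=((C-[215,165])*8+4).round().astype(int)
cv2.polylines(im2,[cv2.convexHull(C)],True,(0,0,255),1)
cv2.imwrite("pics/l3.png",im2)
E
```

```text
9.4 [0.47863575 0.1440018  0.16067947] [[ 0.938 -0.347  0.003]
 [-0.347 -0.938  0.   ]
 [ 0.003 -0.002 -1.   ]] [ 0.22714469 -0.41524908 -4.44613767] [-0.03600886 -0.07108199 -0.02254462] 0.614573207678361
```

View pics/l2.png

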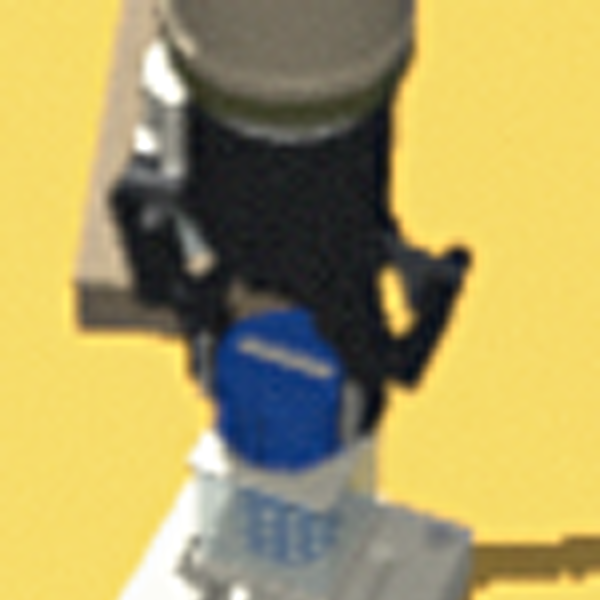

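View pics/l3.png

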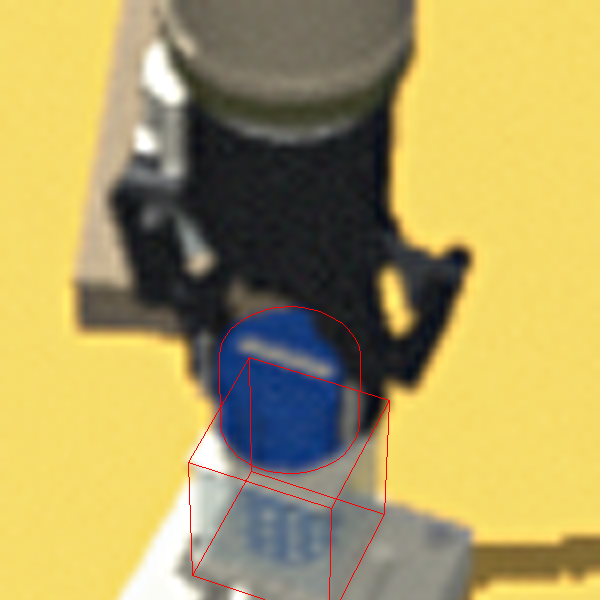

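```bash
python3 - <<'E'
from h import *
x=r.sense(); e=x['eef_pos']
s=cams.read_camera("side")
hsv=cv2.cvtColor(s,cv2.COLOR_RGB2HSV)
b=(cv2.inRange(hsv,(100,140,60),(125,255,255))>0)
w=np.zeros_like(b); w[200:226,238:262]=1; b&=w
b=cv2.morphologyEx(b.astype(np.uint8),3,np.ones((5,5))).astype(np.float32)
ys,xs=np.nonzero(b); print(xs.min(),xs.max(),ys.min(),ys.max(),b.sum())
# weight: ignore cols >=255 (finger)
def cost(p):
    m=sil("side",cylpts(e[:2]+p,.027,.036,e[2]-.0014-.018)); return np.abs(m-b)[:,:253].sum()
best=min(((cost(np.array([u,v])),u,v) for u in np.arange(-.004,.009,.0005) for v in np.arange(-.006,.008,.0005)))
print(best)
u,v=best[1:]
im=cv2.resize(s[195:270,215:290,::-1],None,fx=8,fy=8,interpolation=cv2.INTER_CUBIC); im2=im.copy()
def dr(P,col):
    P=((P-[215,195])*8+4).round().astype(int)
    for a in range(8):
      for c in range(a):
        if bin(a^c).count('1')==1: cv2.line(im2,tuple(map(int,P[a])),tuple(map(int,P[c])),col,1)
dr(proj("side",boxpts([e[0]+u,e[1]+v,-.345],.06,.06,.07,e[2]-.0954)),(0,0,255))
dr(proj("side",boxpts([.4813,.1449,-.345],.065,.065,.028,.006)),(0,160,0))
dr(proj("side",boxpts([.4813,.1449,-.345],.122,.122,.034,.0)),(255,0,0))
C=proj("side",cylpts(e[:2]+[u,v],.027,.036,e[2]-.0014-.018)); C=((C-[215,195])*8+4).round().astype(int)
cv2.polylines(im2,[cv2.convexHull(C)],True,(0,0,255),1)
cv2.imwrite("pics/m3.png",im2);cv2.imwrite("pics/m2.png",im)
E
```

```text
242 257 204 223 257.0
(np.float32(15.3125), np.float64(-0.0005), np.float64(0.001000000000000006))
```

View pics/m2.png

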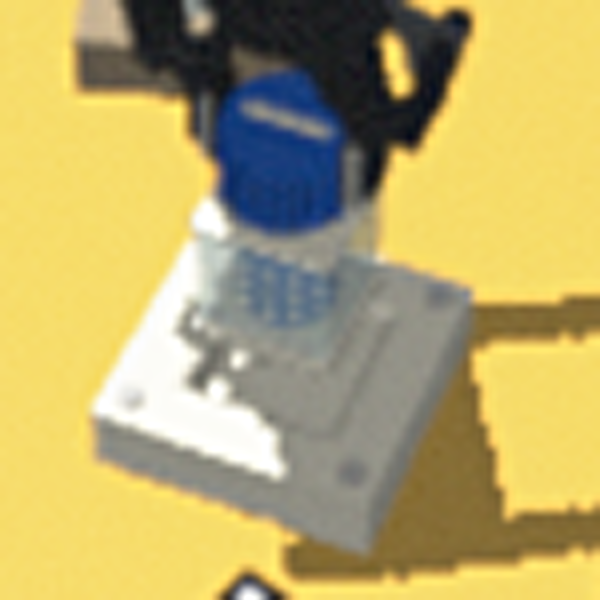

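View pics/m3.png

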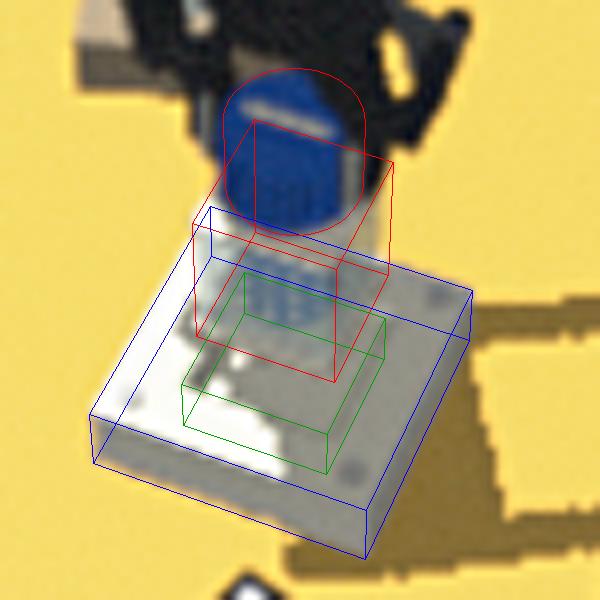

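>>> {"fn": "move_arm", "kwargs": {"targets": [{"delta_pos": [0.1,0.5,-1.5],"angular": [0,0,0],"jaw": 0},{"delta_pos": [0.1,0.5,-2.8],"angular": [0,0,0],"jaw": 0},{"delta_pos": [0.1,0.5,-3.2],"angular": [0,0,0],"jaw": 0},{"delta_pos": [0.1,0.5,-3.5],"angular": [0,0,0],"jaw": 0},{"delta_pos": [0.1,0.5,-3.7],"angular": [0,0,0],"jaw": 0}]}}

```text
time: 10.0
eef_pos: [0.4805, 0.1487, 0.1275]
orientation: [[0.938, -0.346, 0.004], [-0.346, -0.938, -0.001], [0.004, -0.001, -1.0]]
contact_force: [-28.3, -12.6, 70.6]
width: 0.618
```

```bash
cat > st.py <<'E'
from h import *
x=r.sense(); f=x['contact_force'];m=x['wrist_torque'];c,s=np.cos(-.345),np.sin(-.345)
print(x['time'],x['eef_pos'].round(4),'F',f.round(1),'M',m.round(2),'w',round(x['width'],3),'sock fx,fy',round(c*f[0]+s*f[1],1),round(-s*f[0]+c*f[1],1),'z',x['orientation'][:,2].round(3), 'yaw',round(np.arctan2(x['orientation'][1,0],x['orientation'][0,0]),3))
E
python3 st.py
```

```text
10.0 [0.4805 0.1487 0.1275] F [-28.3 -12.6  70.6] M [-1.67  4.98  0.17] w 0.618 sock fx,fy -22.3 -21.4 z [ 0.004 -0.001 -1.   ] yaw -0.353
```

>>> {"fn": "move_arm", "kwargs": {"targets": [{"delta_pos": [0,0,0.3],"angular": [0,0,0],"jaw": 0},{"delta_pos": [0,0,0.3],"angular": [0,0,0],"jaw": 0}]}}

```text
time: 10.2
eef_pos: [0.4795, 0.149, 0.1279]
orientation: [[0.938, -0.346, 0.002], [-0.346, -0.938, -0.0], [0.002, -0.001, -1.0]]
contact_force: [-16.1, -6.9, 37.8]
width: 0.615
```

```bash
python3 st.py
```

```text
10.2 [0.4795 0.149  0.1279] F [-16.1  -6.9  37.8] M [-0.8   2.68  0.11] w 0.615 sock fx,fy -12.9 -11.9 z [ 0.002 -0.    -1.   ] yaw -0.353
```

>>> {"fn": "move_arm", "kwargs": {"targets": [{"delta_pos": [0,0,0.8],"angular": [0,0,0],"jaw": 0},{"delta_pos": [0,0,1.5],"angular": [0,0,0],"jaw": 0},{"delta_pos": [0,0,1.5],"angular": [0,0,0],"jaw": 0}]}}

```text
time: 10.5
eef_pos: [0.4782, 0.1491, 0.1387]
orientation: [[0.938, -0.346, -0.001], [-0.346, -0.938, -0.0], [-0.001, 0.0, -1.0]]
contact_force: [0.4, -0.1, -4.0]
width: 0.616
```

```bash
python3 st.py; python3 - <<'E'
from h import *
s=cams.read_camera("side"); cv2.imwrite("pics/n_full.png",s[:,:,::-1])
t=cams.read_camera("top"); cv2.imwrite("pics/nt_full.png",t[:,:,::-1])
bg=cv2.imread("pics/side0.png")
c=s[195:260,220:285,::-1]; d=cv2.absdiff(s[:,:,::-1].copy(),bg)[195:260,220:285]
g=cv2.convertScaleAbs(d,alpha=2)
cl=cv2.cvtColor(c.copy(),cv2.COLOR_BGR2LAB); cl[:,:,0]=cv2.createCLAHE(4,(4,4)).apply(cl[:,:,0]); cl=cv2.cvtColor(cl,cv2.COLOR_LAB2BGR)
z=lambda a:cv2.resize(a,None,fx=9,fy=9,interpolation=cv2.INTER_CUBIC)
cv2.imwrite("pics/n1.png",z(cl)); cv2.imwrite("pics/n2.png",z(g))
E
```

```text
10.5 [0.4782 0.1491 0.1387] F [ 0.4 -0.1 -4. ] M [ 0.01  0.02 -0.02] w 0.616 sock fx,fy 0.4 0.1 z [-0.001 -0.    -1.   ] yaw -0.354
```

View pics/n1.png

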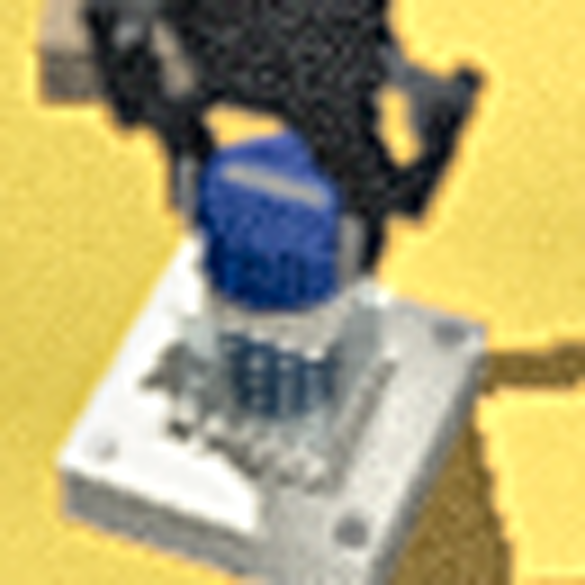

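View pics/n2.png

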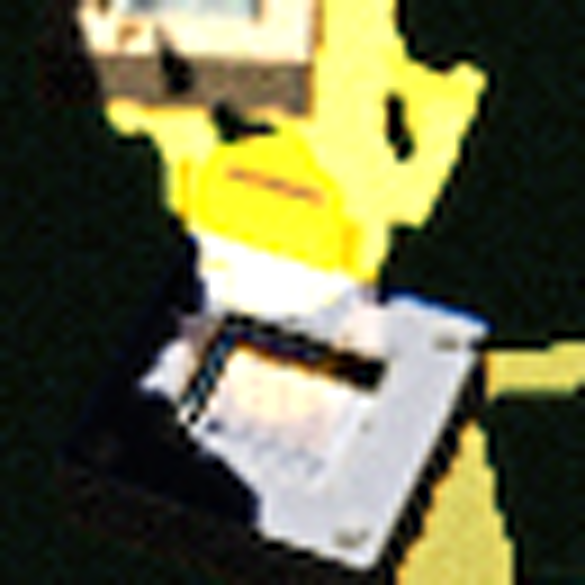

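The clear body is hard to tell from the white socket, so offset, tilt and slip in the grip all stay possible. I'll set the canister on open bench at about (0.42, 0.0), release it, measure it exactly against the yellow, and regrip it squarely.

>>> {"fn": "move_arm", "kwargs": {"targets": [{"delta_pos": [-1,-2,1],"angular": [0,0,0],"jaw": 0},{"delta_pos": [-2.5,-6,1],"angular": [0,0,0],"jaw": 0},{"delta_pos": [-4,-10,1],"angular": [0,0,0],"jaw": 0},{"delta_pos": [-5.3,-13.5,1],"angular": [0,0,0],"jaw": 0},{"delta_pos": [-5.8,-14.9,1],"angular": [0,0,0],"jaw": 0}]}}

```text
time: 11.1
eef_pos: [0.4185, -0.0023, 0.1479]
orientation: [[0.937, -0.348, -0.002], [-0.348, -0.938, -0.001], [-0.002, 0.002, -1.0]]
contact_force: [-0.5, -1.0, -4.1]
width: 0.616
```

>>> {"fn": "move_arm", "kwargs": {"targets": [{"delta_pos": [0,0,0],"angular": [0,0,0],"jaw": 0},{"delta_pos": [0,0,-1.5],"angular": [0,0,0],"jaw": 0},{"delta_pos": [0,0,-3],"angular": [0,0,0],"jaw": 0},{"delta_pos": [0,0,-4],"angular": [0,0,0],"jaw": 0},{"delta_pos": [0,0,-4.4],"angular": [0,0,0],"jaw": 0}]}}

```text
time: 11.6
eef_pos: [0.4194, 0.0007, 0.1035]
orientation: [[0.938, -0.346, -0.003], [-0.346, -0.938, 0.001], [-0.003, 0.0, -1.0]]
contact_force: [0.8, 0.1, -4.7]
width: 0.612
```

```bash
python3 st.py; python3 - <<'E'
from h import *
s=cams.read_camera("side"); cv2.imwrite("pics/o.png",cv2.resize(s[140:240,220:310,::-1],None,fx=6,fy=6,interpolation=cv2.INTER_CUBIC))
E
```

```text
11.6 [0.4194 0.0007 0.1035] F [ 0.8  0.1 -4.7] M [ 0.09 -0.    0.  ] w 0.612 sock fx,fy 0.8 0.3 z [-0.003  0.001 -1.   ] yaw -0.353
```

View pics/o.png

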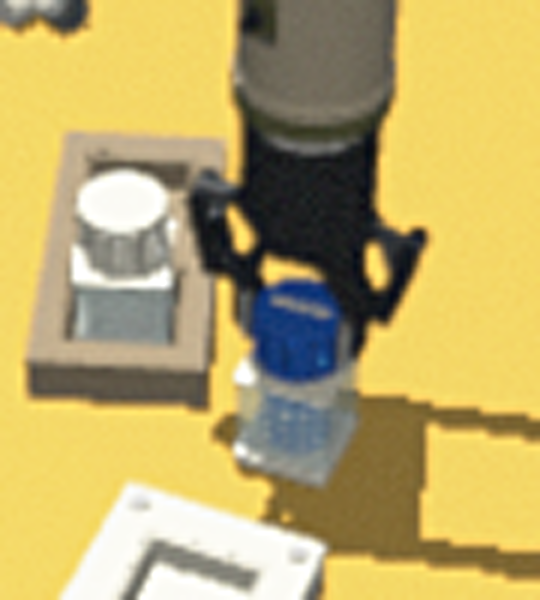

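```bash
python3 - <<'E'
from h import *
s=cams.read_camera("side"); x=r.sense(); e=x['eef_pos']
im=cv2.resize(s[150:230,235:305,::-1],None,fx=8,fy=8,interpolation=cv2.INTER_CUBIC); cv2.imwrite("pics/p1.png",im); 
def dr(P,col):
    P=((P-[235,150])*8+3.5).round().astype(int)
    for a in range(8):
      for c in range(a):
        if bin(a^c).count('1')==1: cv2.line(im,tuple(map(int,P[a])),tuple(map(int,P[c])),col,1)
dr(proj("side",boxpts([e[0]+.0007,e[1]+.0014,-.345],.06,.06,.07,e[2]-.0954)),(0,0,255))
C=proj("side",cylpts(e[:2]+[.0007,.0014],.027,.036,e[2]-.0014-.018)); C=((C-[235,150])*8+3.5).round().astype(int)
cv2.polylines(im,[cv2.convexHull(C)],True,(0,0,255),1)
cv2.imwrite("pics/p2.png",im)
for p in((272.9,220.4),(259.3,215.6),(278.7,209.6)): print(atz("side",p,.008))
E
```

```text
[0.40471642 0.03873819 0.008     ]
[0.45431935 0.01820695 0.008     ]
[ 0.38367442 -0.01537608  0.008     ]
```

View pics/p2.png

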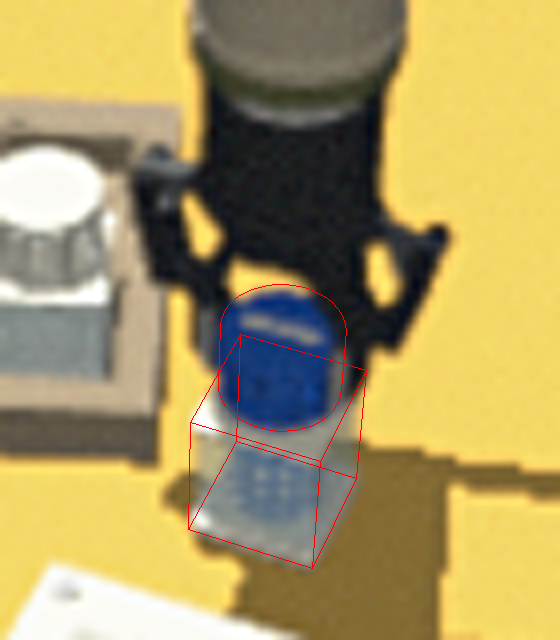

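View pics/p1.png

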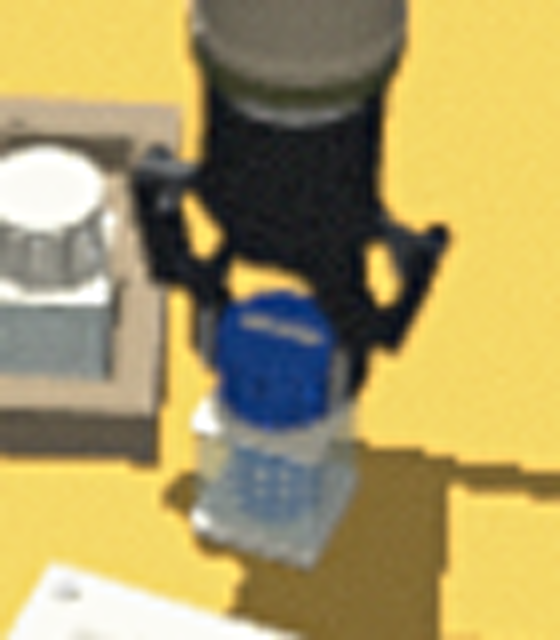

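The held canister matches the model well here: it is upright, its yaw is about −0.36, and it is centred within about 1.5 mm. The block therefore came from the arm's load-induced shift of about 4 mm in x at 30 N. I'll go back to (0.481, 0.145) and insert with light steps.

>>> {"fn": "move_arm", "kwargs": {"targets": [{"delta_pos": [0,0,2.5],"angular": [0,0,0],"jaw": 0},{"delta_pos": [0.8,2,5],"angular": [0,0,0],"jaw": 0},{"delta_pos": [2.4,5.6,5],"angular": [0,0,0],"jaw": 0},{"delta_pos": [4,9.5,5],"angular": [0,0,0],"jaw": 0},{"delta_pos": [5.4,12.7,5],"angular": [0,0,0],"jaw": 0}]}}

```text
time: 12.2
eef_pos: [0.4757, 0.1293, 0.1567]
orientation: [[0.938, -0.346, 0.003], [-0.346, -0.938, 0.001], [0.002, -0.002, -1.0]]
contact_force: [0.0, -0.3, -4.6]
width: 0.616
```

>>> {"fn": "move_arm", "kwargs": {"targets": [{"delta_pos": [0.8,1.7,0],"angular": [0,0,0],"jaw": 0},{"delta_pos": [0.8,1.7,-1],"angular": [0,0,0],"jaw": 0},{"delta_pos": [0.8,1.7,-1.8],"angular": [0,0,0],"jaw": 0},{"delta_pos": [0.8,1.7,-1.8],"angular": [0,0,0],"jaw": 0}]}}

```text
time: 12.6
eef_pos: [0.4808, 0.1431, 0.1353]
orientation: [[0.938, -0.347, -0.004], [-0.347, -0.938, -0.001], [-0.003, 0.002, -1.0]]
contact_force: [-0.0, 1.1, -4.8]
width: 0.613
```

```bash
python3 st.py; python3 - <<'E'
from h import *
import time
for i in range(4):
    s=cams.read_camera("side"); print(r.sense()['eef_pos'].round(4))
E
```

```text
12.6 [0.4808 0.1431 0.1353] F [-0.   1.1 -4.8] M [ 0.01  0.02 -0.03] w 0.613 sock fx,fy -0.4 1.1 z [-0.004 -0.001 -1.   ] yaw -0.354
[0.4812 0.1431 0.1361]
[0.4818 0.1432 0.1368]
[0.4822 0.1432 0.1373]
[0.4824 0.1433 0.1376]
```

>>> {"fn": "move_arm", "kwargs": {"targets": [{"delta_pos": [-0.2,0.15,0],"angular": [0,0,0],"jaw": 0},{"delta_pos": [-0.2,0.15,-0.3],"angular": [0,0,0],"jaw": 0},{"delta_pos": [-0.2,0.15,-0.3],"angular": [0,0,0],"jaw": 0},{"delta_pos": [-0.2,0.15,-0.3],"angular": [0,0,0],"jaw": 0},{"delta_pos": [-0.2,0.15,-0.3],"angular": [0,0,0],"jaw": 0}]}}

```text
time: 13.3
eef_pos: [0.4804, 0.1455, 0.1343]
orientation: [[0.938, -0.346, 0.0], [-0.346, -0.938, 0.0], [0.0, -0.0, -1.0]]
contact_force: [-0.2, 0.5, -3.3]
width: 0.612
```

```bash
python3 st.py; python3 - <<'E'
from h import *
bg=cv2.imread("pics/side0.png")
s=cams.read_camera("side"); x=r.sense(); e=x['eef_pos']; print(e)
im=cv2.resize(s[190:260,220:290,::-1],None,fx=8,fy=8,interpolation=cv2.INTER_CUBIC); cv2.imwrite("pics/q1.png",im); 
def dr(P,col):
    P=((P-[220,190])*8+3.5).round().astype(int)
    for a in range(8):
      for c in range(a):
        if bin(a^c).count('1')==1: cv2.line(im,tuple(map(int,P[a])),tuple(map(int,P[c])),col,1)
dr(proj("side",boxpts([e[0]+.0007,e[1]+.0014,-.345],.06,.06,.07,e[2]-.0954)),(0,0,255))
C=proj("side",cylpts(e[:2]+[.0007,.0014],.027,.036,e[2]-.0014-.018)); C=((C-[220,190])*8+3.5).round().astype(int)
cv2.polylines(im,[cv2.convexHull(C)],True,(0,0,255),1)
cv2.imwrite("pics/q2.png",im)
E
```

```text
13.3 [0.4804 0.1455 0.1343] F [-0.2  0.5 -3.3] M [-0.03  0.    0.01] w 0.612 sock fx,fy -0.3 0.4 z [ 0.  0. -1.] yaw -0.354
[0.48042312 0.14552026 0.13434329]
```

View pics/q1.png

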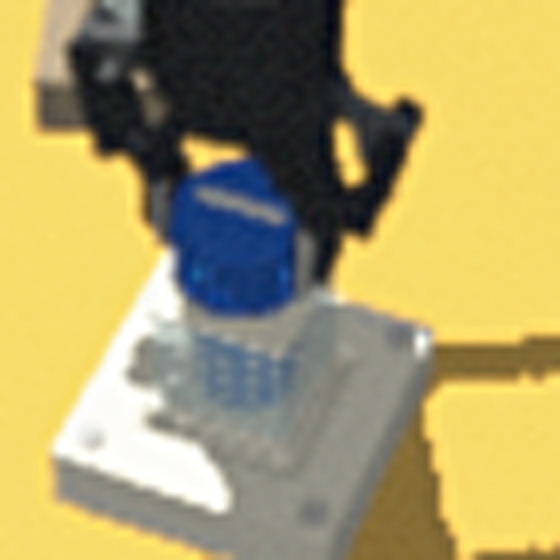

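View pics/q2.png

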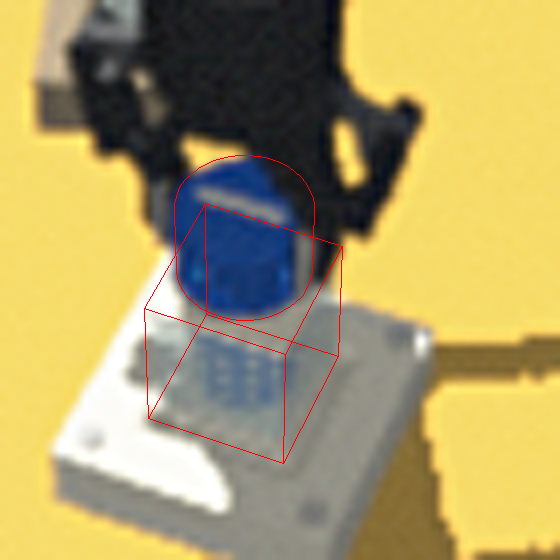

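>>> {"fn": "move_arm", "kwargs": {"targets": [{"delta_pos": [0,-0.05,-0.25],"angular": [0,0,0],"jaw": 0},{"delta_pos": [0,-0.05,-0.5],"angular": [0,0,0],"jaw": 0},{"delta_pos": [0,-0.05,-0.6],"angular": [0,0,0],"jaw": 0},{"delta_pos": [0,-0.05,-0.6],"angular": [0,0,0],"jaw": 0}]}}

```text
time: 13.75
eef_pos: [0.4806, 0.145, 0.1286]
orientation: [[0.938, -0.346, 0.001], [-0.346, -0.938, 0.0], [0.0, -0.0, -1.0]]
contact_force: [0.4, -1.1, 0.3]
width: 0.617
```

```bash
python3 st.py
```

```text
13.75 [0.4806 0.145  0.1286] F [ 0.4 -1.1  0.3] M [-0.02  0.08  0.02] w 0.617 sock fx,fy 0.7 -0.9 z [ 0.001  0.    -1.   ] yaw -0.354
```

>>> {"fn": "move_arm", "kwargs": {"targets": [{"delta_pos": [0,0,-0.1],"angular": [0,0,0],"jaw": 0},{"delta_pos": [0,0,-0.15],"angular": [0,0,0],"jaw": 0},{"delta_pos": [0,0,-0.15],"angular": [0,0,0],"jaw": 0}]}}

```text
time: 14.05
eef_pos: [0.4811, 0.145, 0.1283]
orientation: [[0.938, -0.346, 0.002], [-0.346, -0.938, 0.0], [0.001, -0.001, -1.0]]
contact_force: [-3.3, -2.1, 8.8]
width: 0.613
```

```bash
python3 st.py
```

```text
14.05 [0.4811 0.145  0.1283] F [-3.3 -2.1  8.8] M [-0.26  0.66  0.02] w 0.613 sock fx,fy -2.4 -3.1 z [ 0.002  0.    -1.   ] yaw -0.354
```

>>> {"fn": "move_arm", "kwargs": {"targets": [{"delta_pos": [-0.05,-0.05,-0.1],"angular": [0,0,1.5],"jaw": 0},{"delta_pos": [-0.05,-0.05,-0.1],"angular": [0,0,3],"jaw": 0},{"delta_pos": [-0.05,-0.05,-0.1],"angular": [0,0,4.5],"jaw": 0}]}}

```text
time: 14.35
eef_pos: [0.4813, 0.1442, 0.128]
orientation: [[0.963, -0.271, 0.003], [-0.271, -0.963, -0.0], [0.003, -0.001, -1.0]]
contact_force: [-4.2, -3.8, 10.8]
width: 0.616
```

```bash
python3 st.py
```

```text
14.35 [0.4813 0.1442 0.128 ] F [-4.2 -3.8 10.8] M [-0.63  0.23 -0.13] w 0.616 sock fx,fy -2.7 -5.0 z [ 0.003 -0.    -1.   ] yaw -0.274
```

>>> {"fn": "move_arm", "kwargs": {"targets": [{"delta_pos": [0,0,0],"angular": [0,0,-3],"jaw": 0},{"delta_pos": [0,0,0],"angular": [0,0,-6],"jaw": 0},{"delta_pos": [0,0,0],"angular": [0,0,-9],"jaw": 0}]}}

```text
time: 14.65
eef_pos: [0.4807, 0.1444, 0.1278]
orientation: [[0.907, -0.421, 0.002], [-0.421, -0.907, -0.0], [0.002, -0.001, -1.0]]
contact_force: [-6.3, -3.8, 13.2]
width: 0.614
```

```bash
python3 st.py
```

```text
14.65 [0.4807 0.1444 0.1278] F [-6.3 -3.8 13.2] M [-0.45  1.03  0.51] w 0.614 sock fx,fy -4.6 -5.7 z [ 0.002 -0.    -1.   ] yaw -0.434
```

>>> {"fn": "move_arm", "kwargs": {"targets": [{"delta_pos": [-0.1,-0.05,0],"angular": [0,0,4],"jaw": 0},{"delta_pos": [-0.2,-0.1,0],"angular": [0,0,5],"jaw": 0},{"delta_pos": [-0.3,-0.15,0],"angular": [0,0,5],"jaw": 0},{"delta_pos": [-0.3,-0.15,0],"angular": [0,0,5],"jaw": 0}]}}

```text
time: 15.05
eef_pos: [0.4785, 0.1426, 0.1274]
orientation: [[0.941, -0.339, 0.004], [-0.339, -0.941, -0.0], [0.004, -0.001, -1.0]]
contact_force: [2.3, -4.2, 6.2]
width: 0.614
```

```bash
python3 st.py
```

```text
15.05 [0.4785 0.1426 0.1274] F [ 2.3 -4.2  6.2] M [-0.63 -0.42 -0.03] w 0.614 sock fx,fy 3.6 -3.2 z [ 0.004 -0.    -1.   ] yaw -0.345
```

>>> {"fn": "move_arm", "kwargs": {"targets": [{"delta_pos": [0.03,-0.12,0],"angular": [0,0,0],"jaw": 0},{"delta_pos": [0.05,-0.23,-0.1],"angular": [0,0,0],"jaw": 0},{"delta_pos": [0.05,-0.23,-0.1],"angular": [0,0,0],"jaw": 0}]}}

```text
time: 15.35
eef_pos: [0.4785, 0.1403, 0.1263]
orientation: [[0.941, -0.339, 0.002], [-0.339, -0.941, -0.0], [0.002, -0.0, -1.0]]
contact_force: [-1.8, -4.3, 10.6]
width: 0.612
```

```bash
python3 st.py
```

```text
15.35 [0.4785 0.1403 0.1263] F [-1.8 -4.3 10.6] M [-0.68  0.1  -0.08] w 0.612 sock fx,fy -0.2 -4.7 z [ 0.002 -0.    -1.   ] yaw -0.345
```

Depth is gaining: z is 0.1263, x is balanced, and it is still being pushed −y. I'll continue along the socket's −y.

>>> {"fn": "move_arm", "kwargs": {"targets": [{"delta_pos": [-0.04,-0.12,0],"angular": [0,0,0],"jaw": 0},{"delta_pos": [-0.08,-0.24,-0.1],"angular": [0,0,0],"jaw": 0},{"delta_pos": [-0.08,-0.24,-0.1],"angular": [0,0,0],"jaw": 0}]}}

```text
time: 15.65
eef_pos: [0.4777, 0.138, 0.1254]
orientation: [[0.941, -0.339, 0.003], [-0.339, -0.941, -0.0], [0.003, -0.001, -1.0]]
contact_force: [-2.1, -3.8, 11.3]
width: 0.613
```

```bash
python3 st.py
```

```text
15.65 [0.4777 0.138  0.1254] F [-2.1 -3.8 11.3] M [-0.5   0.09 -0.07] w 0.613 sock fx,fy -0.7 -4.3 z [ 0.003 -0.    -1.   ] yaw -0.345
```

```bash
cat > ov.py <<'E'
from h import *
import sys
s=cams.read_camera("side"); x=r.sense(); e=x['eef_pos']; print(e)
o=[220,190]
im=cv2.resize(s[190:260,220:290,::-1],None,fx=8,fy=8,interpolation=cv2.INTER_CUBIC); a0=im.copy()
def dr(P,col):
    P=((P-o)*8+3.5).round().astype(int)
    for a in range(8):
      for c in range(a):
        if bin(a^c).count('1')==1: cv2.line(im,tuple(map(int,P[a])),tuple(map(int,P[c])),col,1)
dr(proj("side",boxpts([e[0]+.0007,e[1]+.0014,-.345],.06,.06,.07,e[2]-.0954)),(0,0,255))
C=proj("side",cylpts(e[:2]+[.0007,.0014],.027,.036,e[2]-.0014-.018)); C=((C-o)*8+3.5).round().astype(int)
cv2.polylines(im,[cv2.convexHull(C)],True,(0,0,255),1)
cv2.imwrite(f"pics/{sys.argv[1]}.png",a0)
cv2.imwrite(f"pics/{sys.argv[1]}o.png",im)
E
python3 ov.py ra
```

```text
[0.47775283 0.13805527 0.1254322 ]
```

View pics/rao.png

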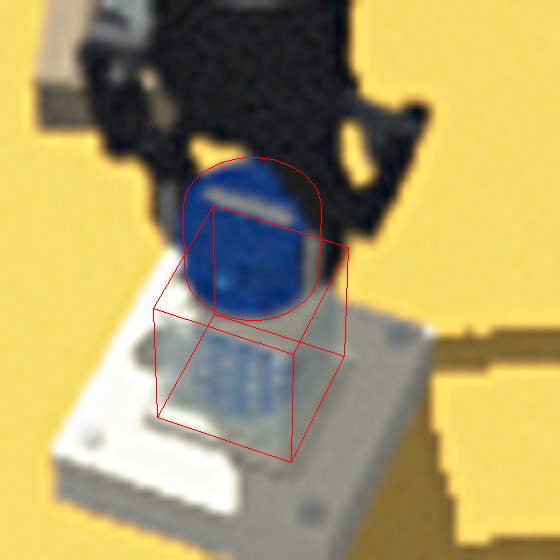

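View pics/ra.png

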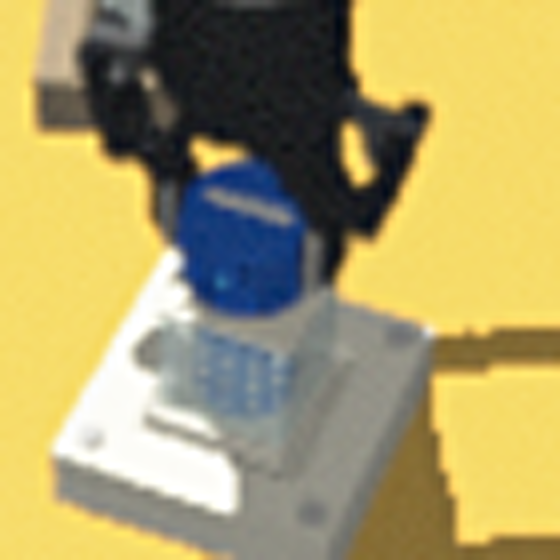

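The force and picture evidence conflict, so the canister is probably pivoting in the grip and its hang height is uncertain. I'll set it on the open bench for real, where contact gives its exact height and squares it up. Then I'll release, measure and regrip.

>>> {"fn": "move_arm", "kwargs": {"targets": [{"delta_pos": [0,0,1.5],"angular": [0,0,0],"jaw": 0},{"delta_pos": [-1.5,-3.8,2.5],"angular": [0,0,0],"jaw": 0},{"delta_pos": [-3.5,-8,2.5],"angular": [0,0,0],"jaw": 0},{"delta_pos": [-5,-12,2.5],"angular": [0,0,0],"jaw": 0},{"delta_pos": [-5.8,-13.8,2.5],"angular": [0,0,0],"jaw": 0}]}}

```text
time: 16.2
eef_pos: [0.4164, -0.0016, 0.1483]
orientation: [[0.941, -0.339, -0.003], [-0.339, -0.941, -0.0], [-0.002, 0.001, -1.0]]
contact_force: [-0.6, 0.1, -3.3]
width: 0.61
```

>>> {"fn": "move_arm", "kwargs": {"targets": [{"delta_pos": [0,0,-1],"angular": [0,0,0],"jaw": 0},{"delta_pos": [0,0,-3],"angular": [0,0,0],"jaw": 0},{"delta_pos": [0,0,-4.5],"angular": [0,0,0],"jaw": 0},{"delta_pos": [0,0,-4.5],"angular": [0,0,0],"jaw": 0},{"delta_pos": [0,0,-4.5],"angular": [0,0,0],"jaw": 0}]}}

```text
time: 16.7
eef_pos: [0.418, 0.001, 0.1035]
orientation: [[0.941, -0.338, -0.002], [-0.338, -0.941, 0.001], [-0.002, -0.0, -1.0]]
contact_force: [0.3, 0.8, -3.6]
width: 0.613
```

```bash
python3 st.py
```

```text
16.7 [0.418  0.001  0.1035] F [ 0.3  0.8 -3.6] M [ 0.03 -0.05 -0.02] w 0.613 sock fx,fy -0.0 0.9 z [-0.002  0.001 -1.   ] yaw -0.345
```

```bash
python3 - <<'E'
from h import *
s=cams.read_camera("side"); x=r.sense(); e=x['eef_pos']; print(e)
o=np.array([235,150])
im=cv2.resize(s[150:225,235:305,::-1],None,fx=8,fy=8,interpolation=cv2.INTER_CUBIC); cv2.imwrite("pics/s1.png",im)
def dr(P,col):
    P=((P-o)*8+3.5).round().astype(int)
    for a in range(8):
      for c in range(a):
        if bin(a^c).count('1')==1: cv2.line(im,tuple(map(int,P[a])),tuple(map(int,P[c])),col,1)
dr(proj("side",boxpts([e[0]+.0007,e[1]+.0014,-.345],.06,.06,.07,e[2]-.0954)),(0,0,255))
cv2.imwrite("pics/s2.png",im)
E
```

```text
[0.41867284 0.000811   0.10417748]
```

View pics/s2.png

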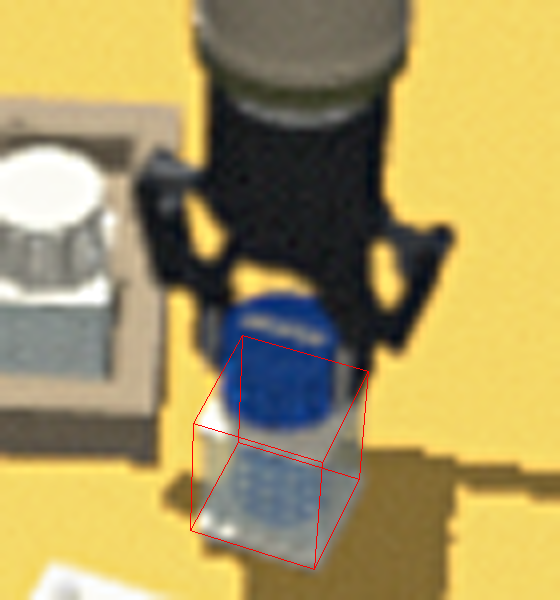

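>>> {"fn": "move_arm", "kwargs": {"targets": [{"delta_pos": [0,0,-0.3],"angular": [0,0,0],"jaw": 0},{"delta_pos": [0,0,-0.5],"angular": [0,0,0],"jaw": 0},{"delta_pos": [0,0,-0.5],"angular": [0,0,0],"jaw": 0}]}}

```text
time: 17.05
eef_pos: [0.4186, 0.0004, 0.0988]
orientation: [[0.941, -0.338, 0.0], [-0.338, -0.941, 0.0], [0.0, -0.0, -1.0]]
contact_force: [-1.0, -0.0, -4.3]
width: 0.611
```

```bash
python3 st.py
```

```text
17.05 [4.186e-01 4.000e-04 9.880e-02] F [-1.  -0.  -4.3] M [-0.02  0.03  0.04] w 0.611 sock fx,fy -0.9 -0.4 z [ 0.  0. -1.] yaw -0.345
```

>>> {"fn": "move_arm", "kwargs": {"targets": [{"delta_pos": [0,0,-0.2],"angular": [0,0,0],"jaw": 0},{"delta_pos": [0,0,-0.4],"angular": [0,0,0],"jaw": 0},{"delta_pos": [0,0,-0.4],"angular": [0,0,0],"jaw": 0}]}}

```text
time: 17.35
eef_pos: [0.419, 0.0004, 0.0953]
orientation: [[0.941, -0.338, 0.001], [-0.338, -0.941, 0.0], [0.001, -0.0, -1.0]]
contact_force: [-1.3, 0.8, 0.3]
width: 0.614
```

```bash
python3 st.py
```

```text
17.35 [4.19e-01 4.00e-04 9.53e-02] F [-1.3  0.8  0.3] M [0.14 0.29 0.02] w 0.614 sock fx,fy -1.4 0.3 z [ 0.001  0.    -1.   ] yaw -0.345
```

Bench contact came at z = 0.0953, so the hang height is confirmed. Now I'll release, raise the arm out of view, and measure the canister and socket in the same frames.

>>> {"fn": "move_arm", "kwargs": {"targets": [{"delta_pos": [0,0,0],"angular": [0,0,0],"jaw": 1},{"delta_pos": [0,0,0],"angular": [0,0,0],"jaw": 1},{"delta_pos": [0,0,0],"angular": [0,0,0],"jaw": 1},{"delta_pos": [0,0,0],"angular": [0,0,0],"jaw": 1}]}}

```text
time: 17.75
eef_pos: [0.4187, 0.0003, 0.0949]
orientation: [[0.941, -0.338, 0.0], [-0.338, -0.941, -0.0], [0.0, -0.0, -1.0]]
contact_force: [-0.6, -0.1, 0.1]
width: 1.0
```

```bash
python3 st.py
```

```text
17.75 [4.187e-01 3.000e-04 9.490e-02] F [-0.6 -0.1  0.1] M [ 0.02 -0.05  0.02] w 1.0 sock fx,fy -0.5 -0.3 z [ 0. -0. -1.] yaw -0.345
```

>>> {"fn": "move_arm", "kwargs": {"targets": [{"delta_pos": [0,0,3],"angular": [0,0,0],"jaw": 1},{"delta_pos": [0,0,8],"angular": [0,0,0],"jaw": 1},{"delta_pos": [0,-4,13],"angular": [0,0,0],"jaw": 1},{"delta_pos": [0,-9,15],"angular": [0,0,0],"jaw": 1},{"delta_pos": [0,-14,15],"angular": [0,0,0],"jaw": 1}]}}

```text
time: 18.25
eef_pos: [0.4203, -0.1262, 0.2474]
orientation: [[0.942, -0.336, 0.007], [-0.336, -0.942, -0.003], [0.007, 0.0, -1.0]]
contact_force: [0.4, 0.7, -0.1]
width: 1.004
```

>>> {"fn": "move_arm", "kwargs": {"targets": [{"delta_pos": [0,-5,0],"angular": [0,0,0],"jaw": 1},{"delta_pos": [0,-10,0],"angular": [0,0,0],"jaw": 1},{"delta_pos": [0,-10,0],"angular": [0,0,0],"jaw": 1}]}}

```text
time: 18.55
eef_pos: [0.4176, -0.2301, 0.243]
orientation: [[0.939, -0.344, -0.0], [-0.344, -0.939, -0.002], [0.0, 0.002, -1.0]]
contact_force: [0.2, 1.5, 0.3]
width: 1.002
```

```bash
python3 - <<'E'
from h import *
s=cams.read_camera("side"); t=cams.read_camera("top"); cv2.imwrite("pics/u_side.png",s[:,:,::-1]); cv2.imwrite("pics/u_top.png",t[:,:,::-1])
a=cv2.resize(s[150:270,210:310,::-1],None,fx=4.5,fy=4.5,interpolation=cv2.INTER_CUBIC)
b=cv2.resize(t[150:260,180:290,::-1],None,fx=4.9,fy=4.9,interpolation=cv2.INTER_CUBIC)
cv2.imwrite("pics/u1.png",a);cv2.imwrite("pics/u2.png",b)
E
```

```text
(no output)
```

View pics/u1.png

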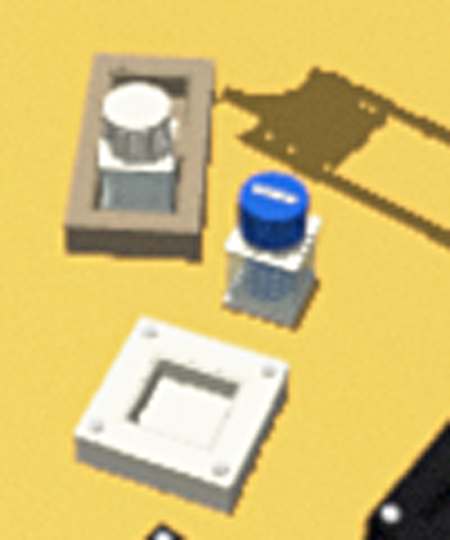

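View pics/u2.png

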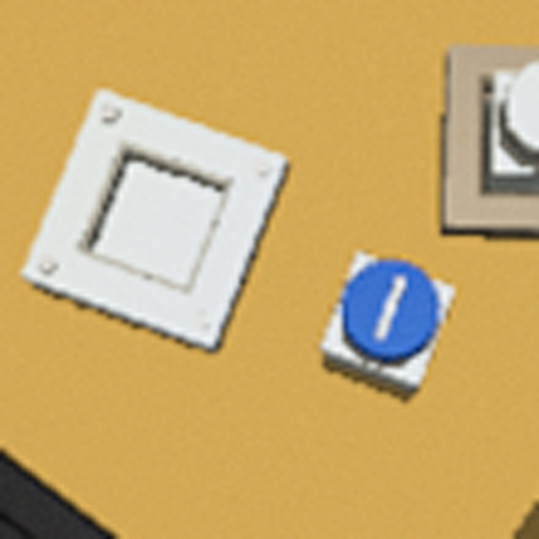

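Clean views now: the canister stands upright at top crop (390,320) and side crop (272,260). I'll fit both the canister and the socket in each camera.

```bash
cat > fitc.py <<'E'
from h import *
I={"side":cv2.imread("pics/u_side.png"),"top":cv2.imread("pics/u_top.png")}
M={}
for n,im in I.items():
    hsv=cv2.cvtColor(im,cv2.COLOR_BGR2HSV)
    ny=~((hsv[:,:,0]>13)&(hsv[:,:,0]<32)&(hsv[:,:,1]>85))
    reg=np.zeros((384,512),bool)
    if n=="side": reg[185:225,257:283]=1
    else: reg[198:234,243:275]=1
    M[n]=(ny&reg).astype(np.uint8)
    M[n]=cv2.morphologyEx(M[n],3,np.ones((5,5))).astype(np.float32)
    cv2.imwrite(f"pics/mk_{n}.png",cv2.resize((M[n]*255).astype(np.uint8)[170:250,230:300],None,fx=5,fy=5))
def model(n,p):
    return np.maximum(sil(n,boxpts(p,.06,.06,.07,0)),sil(n,cylpts(p,.027,.036,.076)))
for cs in(("top",),("side",)):
    for y0 in(-.345,-.25,-.45):
        c=lambda p:sum(np.abs(model(n,p)-M[n]).sum()/M[n].sum() for n in cs)
        p0=np.array([.4187,.0005,y0]); sim=np.vstack([p0]+[p0+np.eye(3)[i]*[.004,.004,.06][i] for i in range(3)])
        o=minimize(c,p0,method='Nelder-Mead',options=dict(initial_simplex=sim,xatol=1e-5,fatol=1e-5))
        print(cs,o.x.round(4),round(o.fun,3))
f=lambda p:boxpts(p,.122,.122,.034)
for n in("top","side"):
    im=I[n][:,:,::-1].astype(int); m=(im.min(2)>90)
    hsv=cv2.cvtColor(I[n],cv2.COLOR_BGR2HSV); m=(hsv[:,:,1]<75)&(hsv[:,:,2]>60)
    reg=np.zeros_like(m); p=sil(n,boxpts([.48,.143,-.345],.135,.135,.034)); m&=p>0
    m=cv2.morphologyEx(m.astype(np.uint8),3,np.ones((9,9))).astype(np.float32)
    for y0 in(-.3,-.38): print(n,'socket',fit({n:m},f,[.48,.143,y0],[.004,.004,.05]))
E
python3 fitc.py
```

```text
('top',) [ 0.4164  0.0029 -0.3472] 0.045
('top',) [ 0.4162  0.003  -0.3602] 0.045
('top',) [ 0.4163  0.0029 -0.3568] 0.045
('side',) [ 0.4172  0.003  -0.2278] 0.074
('side',) [ 0.4175  0.003  -0.2099] 0.072
('side',) [ 0.4176  0.0023 -0.2552] 0.073
top socket (array([ 0.47897198,  0.14336906, -0.34703847]), np.float64(0.02727651223540306))
top socket (array([ 0.47911253,  0.14386262, -0.34206293]), np.float64(0.027554135769605637))
side socket (array([ 0.48026513,  0.14119684, -0.34007436]), np.float64(0.03134441003203392))
side socket (array([ 0.48041031,  0.14169987, -0.33831477]), np.float64(0.03129720687866211))
```

```bash
cat > ovl.py <<'E'
from h import *
def ov(src,n,o,sz,k,items,out):
    im=cv2.imread(src); im=cv2.resize(im[o[1]:o[1]+sz[1],o[0]:o[0]+sz[0]],None,fx=k,fy=k,interpolation=cv2.INTER_CUBIC)
    for kind,p,a in items:
        P=boxpts(p,*a) if kind=='b' else cylpts(p,*a)
        P=((proj(n,P)-o+.5)*k-.5)
        if kind=='c': cv2.polylines(im,[np.round(cv2.convexHull(P.astype(np.float32))*8).astype(int)],True,(0,0,255),1,cv2.LINE_AA,3)
        else:
            for i in range(8):
                for j in range(i):
                    if bin(i^j).count('1')==1: cv2.line(im,tuple(map(int,P[i].round())),tuple(map(int,P[j].round())),(0,0,255),1,cv2.LINE_AA)
    cv2.imwrite(out,im)
if __name__=="__main__":
    S=lambda p:[('b',p,(.122,.122,.034)),('b',p,(.073,.073,.0,.034))]
    Cn=lambda p:[('b',p,(.06,.06,.07)),('c',p,(.027,.036,.076))]
    ov("pics/u_side.png","side",[222,185],[65,80],8,S([.4813,.1449,-.345])+Cn([.4173,.003,-.35]),"pics/v1.png")
    ov("pics/u_top.png","top",[180,165],[95,65],8,S([.4795,.1425,-.345])+Cn([.4163,.0029,-.35]),"pics/v2.png")
E
python3 ovl.py
```

```text
(no output)
```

View pics/v1.png

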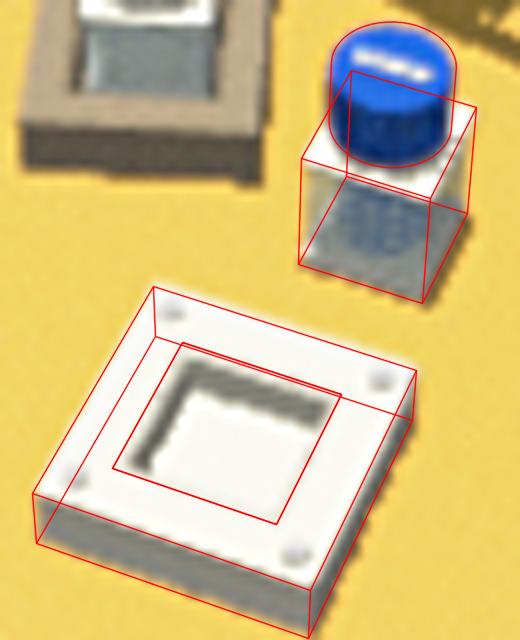

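View pics/v2.png

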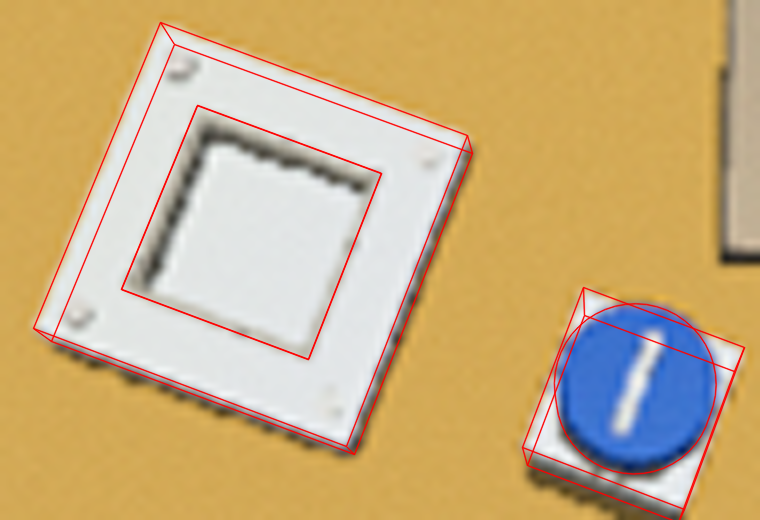

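>>> {"fn": "move_arm", "kwargs": {"targets": [{"delta_pos": [0,4,0],"angular": [0,0,0],"jaw": 1},{"delta_pos": [0,9,0],"angular": [0,0,0],"jaw": 1},{"delta_pos": [0,14,0],"angular": [0,0,0],"jaw": 1},{"delta_pos": [0,19,0],"angular": [0,0,0],"jaw": 1},{"delta_pos": [0,23,-2],"angular": [0,0,0],"jaw": 1}]}}

```text
time: 19.15
eef_pos: [0.4194, 0.0087, 0.2257]
orientation: [[0.942, -0.336, 0.006], [-0.336, -0.942, 0.0], [0.005, -0.002, -1.0]]
contact_force: [1.2, 0.5, -0.3]
width: 1.003
```

>>> {"fn": "move_arm", "kwargs": {"targets": [{"delta_pos": [0,1,-1],"angular": [0,0,0],"jaw": 1},{"delta_pos": [0,1,-3],"angular": [0,0,0],"jaw": 1},{"delta_pos": [0,1,-3],"angular": [0,0,0],"jaw": 1},{"delta_pos": [0,1,-3],"angular": [0,0,0],"jaw": 1}]}}

```text
time: 19.55
eef_pos: [0.4181, 0.0153, 0.193]
orientation: [[0.941, -0.338, -0.001], [-0.338, -0.941, -0.0], [-0.001, 0.0, -1.0]]
contact_force: [0.3, -0.9, -0.3]
width: 1.0
```

```bash
python3 st.py
```

```text
19.55 [0.4181 0.0153 0.193 ] F [ 0.3 -0.9 -0.3] M [ 0.03 -0.06 -0.02] w 1.0 sock fx,fy 0.6 -0.8 z [-0.001 -0.    -1.   ] yaw -0.344
```

>>> {"fn": "move_arm", "kwargs": {"targets": [{"delta_pos": [0.05,-1.5,-0.5],"angular": [0,0,0],"jaw": 1},{"delta_pos": [0.05,-1.5,-2.5],"angular": [0,0,0],"jaw": 1},{"delta_pos": [0.05,-1.5,-2.5],"angular": [0,0,0],"jaw": 1}]}}

```text
time: 19.85
eef_pos: [0.4182, -0.0005, 0.167]
orientation: [[0.941, -0.34, -0.002], [-0.34, -0.941, 0.0], [-0.002, 0.001, -1.0]]
contact_force: [0.4, 1.0, 0.1]
width: 1.001
```

>>> {"fn": "move_arm", "kwargs": {"targets": [{"delta_pos": [0,0,-2.5],"angular": [0,0,0],"jaw": 1},{"delta_pos": [0,0,-5],"angular": [0,0,0],"jaw": 1},{"delta_pos": [0,0,-7.2],"angular": [0,0,0],"jaw": 1},{"delta_pos": [0,0,-7.2],"angular": [0,0,0],"jaw": 1},{"delta_pos": [0,0,-7.2],"angular": [0,0,0],"jaw": 1}]}}

```text
time: 20.35
eef_pos: [0.4195, -0.0, 0.0973]
orientation: [[0.941, -0.339, 0.0], [-0.339, -0.941, -0.0], [0.0, -0.0, -1.0]]
contact_force: [0.6, 1.4, 0.6]
width: 1.002
```

```bash
python3 st.py
```

```text
20.35 [ 0.4195 -0.      0.0973] F [0.6 1.4 0.6] M [-0.02  0.   -0.01] w 1.002 sock fx,fy 0.1 1.6 z [ 0. -0. -1.] yaw -0.345
```

>>> {"fn": "move_arm", "kwargs": {"targets": [{"delta_pos": [-0.05,0.05,-0.3],"angular": [0,0,0],"jaw": 1},{"delta_pos": [-0.05,0.05,-0.3],"angular": [0,0,0],"jaw": 0},{"delta_pos": [-0.05,0.05,-0.3],"angular": [0,0,0],"jaw": 0},{"delta_pos": [-0.05,0.05,-0.3],"angular": [0,0,0],"jaw": 0},{"delta_pos": [-0.05,0.05,-0.3],"angular": [0,0,0],"jaw": 0}]}}

```text
time: 20.85
eef_pos: [0.4187, 0.0008, 0.094]
orientation: [[0.941, -0.338, 0.0], [-0.338, -0.941, 0.0], [0.0, -0.0, -1.0]]
contact_force: [-3.9, 2.0, 7.4]
width: 0.614
```

>>> {"fn": "move_arm", "kwargs": {"targets": [{"delta_pos": [0,0,0],"angular": [0,0,0],"jaw": 0},{"delta_pos": [0,0,0],"angular": [0,0,0],"jaw": 0}]}}

```text
time: 21.05
eef_pos: [0.4187, 0.0008, 0.094]
orientation: [[0.941, -0.338, 0.0], [-0.338, -0.941, 0.0], [0.0, -0.0, -1.0]]
contact_force: [-3.8, 1.3, 7.9]
width: 0.613
```

```bash
python3 st.py
```

```text
21.05 [0.4187 0.0008 0.094 ] F [-3.8  1.3  7.9] M [ 0.23  0.81 -0.03] w 0.613 sock fx,fy -4.0 -0.0 z [ 0.  0. -1.] yaw -0.345
```

>>> {"fn": "move_arm", "kwargs": {"targets": [{"delta_pos": [0,0,1.5],"angular": [0,0,0],"jaw": 0},{"delta_pos": [0.4,1,4],"angular": [0,0,0],"jaw": 0},{"delta_pos": [1.9,4.2,5.5],"angular": [0,0,0],"jaw": 0},{"delta_pos": [3.5,7.8,5.5],"angular": [0,0,0],"jaw": 0},{"delta_pos": [5,11.2,5.5],"angular": [0,0,0],"jaw": 0}]}}

```text
time: 21.55
eef_pos: [0.4693, 0.114, 0.1486]
orientation: [[0.941, -0.339, 0.001], [-0.339, -0.941, 0.0], [0.001, -0.001, -1.0]]
contact_force: [0.5, -0.1, -4.5]
width: 0.617
```

>>> {"fn": "move_arm", "kwargs": {"targets": [{"delta_pos": [1.1,2.3,0],"angular": [0,0,0],"jaw": 0},{"delta_pos": [1.3,2.8,-0.5],"angular": [0,0,0],"jaw": 0},{"delta_pos": [1.3,2.8,-1.5],"angular": [0,0,0],"jaw": 0},{"delta_pos": [1.3,2.8,-1.5],"angular": [0,0,0],"jaw": 0},{"delta_pos": [1.3,2.8,-1.5],"angular": [0,0,0],"jaw": 0}]}}

```text
time: 22.05
eef_pos: [0.4804, 0.1395, 0.1319]
orientation: [[0.941, -0.339, -0.002], [-0.339, -0.941, -0.001], [-0.002, 0.002, -1.0]]
contact_force: [0.4, 0.5, -4.2]
width: 0.612
```

>>> {"fn": "move_arm", "kwargs": {"targets": [{"delta_pos": [0,0,0],"angular": [0,0,0],"jaw": 0}]}}

```text
time: 22.15
eef_pos: [0.4814, 0.1398, 0.133]
orientation: [[0.941, -0.339, -0.0], [-0.339, -0.941, -0.0], [-0.0, 0.0, -1.0]]
contact_force: [-0.2, 1.0, -4.7]
width: 0.613
```

```bash
python3 st.py
```

```text
22.15 [0.4814 0.1398 0.133 ] F [-0.2  1.  -4.7] M [ 0.04 -0.06  0.02] w 0.613 sock fx,fy -0.5 0.9 z [-0. -0. -1.] yaw -0.346
```

>>> {"fn": "move_arm", "kwargs": {"targets": [{"delta_pos": [0,0.1,-0.3],"angular": [0,0,0],"jaw": 0},{"delta_pos": [0,0.1,-0.6],"angular": [0,0,0],"jaw": 0},{"delta_pos": [0,0.1,-0.8],"angular": [0,0,0],"jaw": 0},{"delta_pos": [0,0.1,-0.8],"angular": [0,0,0],"jaw": 0}]}}

```text
time: 22.55
eef_pos: [0.4812, 0.1416, 0.1246]
orientation: [[0.941, -0.338, -0.001], [-0.338, -0.941, -0.0], [-0.001, 0.0, -1.0]]
contact_force: [0.8, 0.1, -4.6]
width: 0.611
```

```bash
python3 st.py
```

```text
22.55 [0.4812 0.1416 0.1246] F [ 0.8  0.1 -4.6] M [-0.01  0.02 -0.02] w 0.611 sock fx,fy 0.7 0.4 z [-0.001 -0.    -1.   ] yaw -0.345
```

No contact with the underside at 0.0306, so it is entering. Continuing.

>>> {"fn": "move_arm", "kwargs": {"targets": [{"delta_pos": [0,0,-0.3],"angular": [0,0,0],"jaw": 0},{"delta_pos": [0,0,-0.6],"angular": [0,0,0],"jaw": 0},{"delta_pos": [0,0,-0.9],"angular": [0,0,0],"jaw": 0},{"delta_pos": [0,0,-0.9],"angular": [0,0,0],"jaw": 0}]}}

```text
time: 22.95
eef_pos: [0.4811, 0.1416, 0.1153]
orientation: [[0.941, -0.338, -0.001], [-0.338, -0.941, -0.0], [-0.001, 0.001, -1.0]]
contact_force: [0.5, -0.2, -5.3]
width: 0.614
```

```bash
python3 st.py
```

```text
22.95 [0.4811 0.1416 0.1153] F [ 0.5 -0.2 -5.3] M [0.02 0.01 0.02] w 0.614 sock fx,fy 0.6 0.0 z [-0.001 -0.    -1.   ] yaw -0.345
```

In the hole, with no force. On down to the floor, where I expect z of about 0.100.

>>> {"fn": "move_arm", "kwargs": {"targets": [{"delta_pos": [0,0,-0.4],"angular": [0,0,0],"jaw": 0},{"delta_pos": [0,0,-0.8],"angular": [0,0,0],"jaw": 0},{"delta_pos": [0,0,-1.2],"angular": [0,0,0],"jaw": 0},{"delta_pos": [0,0,-1.4],"angular": [0,0,0],"jaw": 0},{"delta_pos": [0,0,-1.5],"angular": [0,0,0],"jaw": 0}]}}

```text
time: 23.45
eef_pos: [0.4814, 0.1418, 0.101]
orientation: [[0.941, -0.338, -0.0], [-0.338, -0.941, 0.0], [-0.001, -0.0, -1.0]]
contact_force: [-2.0, 0.6, 1.0]
width: 0.611
```

>>> {"fn": "move_arm", "kwargs": {"targets": [{"delta_pos": [0,0,-0.1],"angular": [0,0,0],"jaw": 0},{"delta_pos": [0,0,-0.1],"angular": [0,0,0],"jaw": 0}]}}

```text
time: 23.65
eef_pos: [0.4818, 0.1418, 0.1005]
orientation: [[0.941, -0.338, 0.001], [-0.338, -0.941, 0.0], [0.0, -0.0, -1.0]]
contact_force: [-1.9, 1.1, -0.4]
width: 0.612
```

```bash
python3 st.py; python3 ov.py w
```

```text
23.65 [0.4818 0.1418 0.1005] F [-1.9  1.1 -0.4] M [0.17 0.3  0.02] w 0.612 sock fx,fy -2.1 0.4 z [ 0.001  0.    -1.   ] yaw -0.345
[0.48184737 0.14182092 0.100459  ]
```

View pics/w.png

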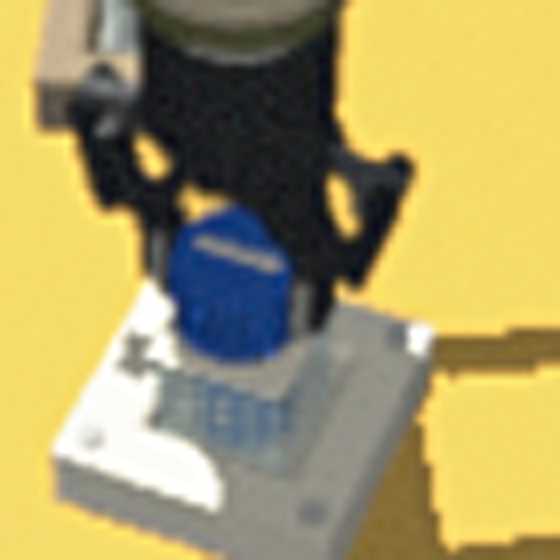

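The canister is home: z is 0.1005 against an expected 0.100, with the floor carrying the weight. Now I press lightly and unscrew by 1.25 rad in total.

>>> {"fn": "move_arm", "kwargs": {"targets": [{"delta_pos": [0,0,-0.1],"angular": [0,0,0],"jaw": 0},{"delta_pos": [0,0,-0.1],"angular": [0,0,5],"jaw": 0},{"delta_pos": [0,0,-0.1],"angular": [0,0,11],"jaw": 0},{"delta_pos": [0,0,-0.1],"angular": [0,0,17],"jaw": 0},{"delta_pos": [0,0,-0.1],"angular": [0,0,23],"jaw": 0}]}}

```text
time: 24.2
eef_pos: [0.482, 0.1418, 0.0999]
orientation: [[0.998, 0.06, 0.001], [0.06, -0.998, 0.0], [0.001, -0.0, -1.0]]
contact_force: [-3.6, 0.9, 4.9]
width: 0.613
```

```bash
python3 st.py
```

```text
24.2 [0.482  0.1418 0.0999] F [-3.6  0.9  4.9] M [ 0.07  0.62 -0.37] w 0.613 sock fx,fy -3.7 -0.3 z [ 0.001  0.    -1.   ] yaw 0.06
```

>>> {"fn": "move_arm", "kwargs": {"targets": [{"delta_pos": [0,0,0],"angular": [0,0,6],"jaw": 0},{"delta_pos": [0,0,0],"angular": [0,0,12],"jaw": 0},{"delta_pos": [0,0,0],"angular": [0,0,18],"jaw": 0},{"delta_pos": [0,0,0],"angular": [0,0,24],"jaw": 0},{"delta_pos": [0,0,0],"angular": [0,0,30],"jaw": 0}]}}

```text
time: 24.7
eef_pos: [0.4819, 0.1422, 0.0999]
orientation: [[0.834, 0.551, 0.001], [0.551, -0.834, 0.001], [0.001, -0.0, -1.0]]
contact_force: [-4.0, 2.1, 6.0]
width: 0.616
```

```bash
python3 st.py
```

```text
24.7 [0.4819 0.1422 0.0999] F [-4.   2.1  6. ] M [ 0.51  0.68 -0.39] w 0.616 sock fx,fy -4.5 0.6 z [ 0.001  0.001 -1.   ] yaw 0.584
```

Torque is a steady 0.37 to 0.39 N m, so the cap is turning without slip. It has turned 0.93 rad, so 18.5° remain.

>>> {"fn": "move_arm", "kwargs": {"targets": [{"delta_pos": [0,0,0],"angular": [0,0,6],"jaw": 0},{"delta_pos": [0,0,0],"angular": [0,0,12],"jaw": 0},{"delta_pos": [0,0,0],"angular": [0,0,18.5],"jaw": 0},{"delta_pos": [0,0,0],"angular": [0,0,18.5],"jaw": 0},{"delta_pos": [0,0,0],"angular": [0,0,18.5],"jaw": 0}]}}

```text
time: 25.2
eef_pos: [0.4819, 0.1426, 0.1]
orientation: [[0.619, 0.785, 0.001], [0.785, -0.619, 0.002], [0.002, -0.0, -1.0]]
contact_force: [-4.5, 4.3, 5.6]
width: 0.609
```

```bash
python3 st.py; python3 ov.py x1
```

```text
25.2 [0.4819 0.1426 0.1   ] F [-4.5  4.3  5.6] M [ 0.72  0.66 -0.14] w 0.609 sock fx,fy -5.7 2.6 z [ 0.001  0.002 -1.   ] yaw 0.903
[0.48191013 0.14255357 0.09994978]
```

View pics/x1.png

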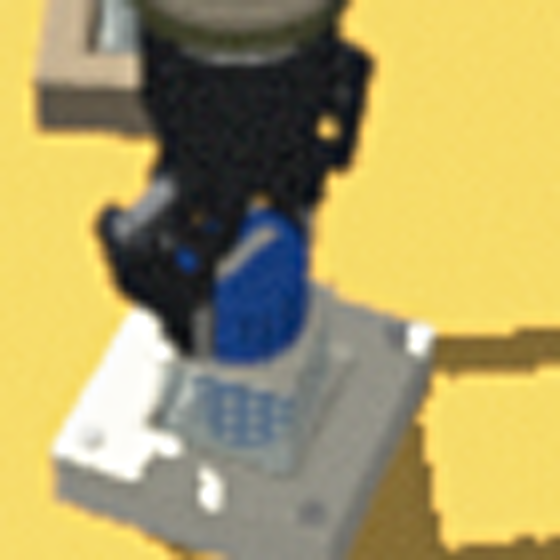

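Turned 1.25 rad. The body is still seated and the bar has rotated with the gripper. Lifting gently.

>>> {"fn": "move_arm", "kwargs": {"targets": [{"delta_pos": [0,0,0.2],"angular": [0,0,0],"jaw": 0},{"delta_pos": [0,0,0.5],"angular": [0,0,0],"jaw": 0},{"delta_pos": [0,0,0.8],"angular": [0,0,0],"jaw": 0},{"delta_pos": [0,0,0.8],"angular": [0,0,0],"jaw": 0}]}}

```text
time: 25.65
eef_pos: [0.4821, 0.1416, 0.1078]
orientation: [[0.619, 0.785, 0.001], [0.785, -0.619, -0.0], [0.001, 0.001, -1.0]]
contact_force: [-2.2, 0.1, 0.3]
width: 0.615
```

```bash
python3 st.py
```

```text
25.65 [0.4821 0.1416 0.1078] F [-2.2  0.1  0.3] M [0.05 0.29 0.02] w 0.615 sock fx,fy -2.1 -0.7 z [ 0.001 -0.    -1.   ] yaw 0.903
```

>>> {"fn": "move_arm", "kwargs": {"targets": [{"delta_pos": [0,0,0.7],"angular": [0,0,0],"jaw": 0},{"delta_pos": [0,0,1.5],"angular": [0,0,0],"jaw": 0},{"delta_pos": [0,0,2.4],"angular": [0,0,0],"jaw": 0},{"delta_pos": [0,0,3.2],"angular": [0,0,0],"jaw": 0},{"delta_pos": [0,0,3.8],"angular": [0,0,0],"jaw": 0}]}}

```text
time: 26.15
eef_pos: [0.4821, 0.1418, 0.1464]
orientation: [[0.619, 0.785, 0.001], [0.785, -0.619, 0.0], [0.001, 0.001, -1.0]]
contact_force: [1.0, 0.1, -0.4]
width: 0.613
```

>>> {"fn": "move_arm", "kwargs": {"targets": [{"delta_pos": [0,0,0],"angular": [0,0,0],"jaw": 0},{"delta_pos": [0,0,0],"angular": [0,0,0],"jaw": 0},{"delta_pos": [0,0,0],"angular": [0,0,0],"jaw": 0},{"delta_pos": [0,0,0],"angular": [0,0,0],"jaw": 0}]}}

```text
time: 26.55
eef_pos: [0.4812, 0.1416, 0.1445]
orientation: [[0.619, 0.785, -0.001], [0.785, -0.619, -0.0], [-0.001, -0.001, -1.0]]
contact_force: [1.0, 0.4, -1.2]
width: 0.613
```

```bash
python3 st.py; python3 - <<'E'
from h import *
s=cams.read_camera("side");x=r.sense();print(x['eef_pos'],x['joint_velocities'].round(4))
cv2.imwrite("pics/y.png",cv2.resize(s[170:270,205:295,::-1],None,fx=6,fy=6,interpolation=cv2.INTER_CUBIC)); cv2.imwrite("pics/yf.png",s[:,:,::-1])
E
```

```text
26.55 [0.4812 0.1416 0.1445] F [ 1.   0.4 -1.2] M [ 0.01 -0.01  0.07] w 0.613 sock fx,fy 0.8 0.7 z [-0.001 -0.    -1.   ] yaw 0.903
[0.48120677 0.14161156 0.14450273] [-0.0015  0.0005 -0.0022  0.0016  0.0029 -0.0003]
```

View pics/y.png

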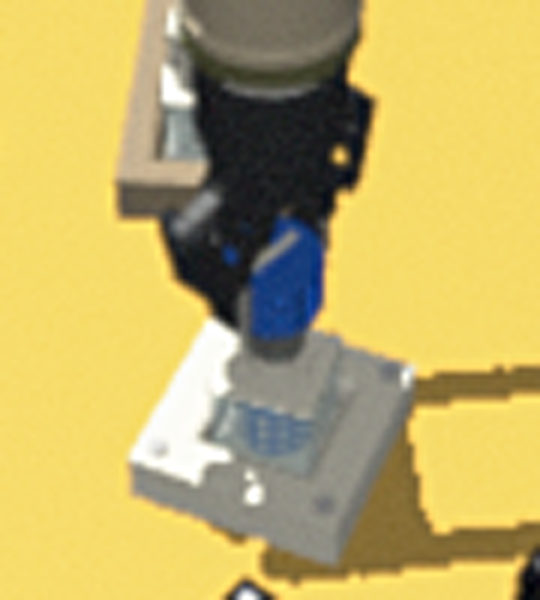

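View pics/yf.png

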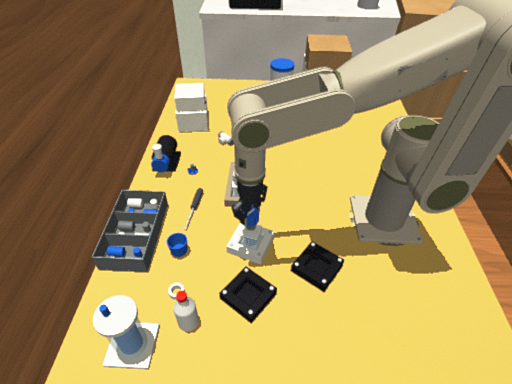

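The cap is held still and level, with its centre about 103 mm above canister_center and roughly 21 mm of gap. The force reading matches the cap's weight alone, and the canister is seated. Handing in.

```bash
python3 -c "
from rig import close_job
print(close_job())"
```

```text
the job is handed in; nothing more can be done
None
```

I lifted the canister out of the tray, seated it in the white socket, unscrewed the cap and handed in with the cap held above the canister. The hand-in gives no verdict, so what follows is from my own readings.

- **Insertion:** The first tries stopped at the mouth of the hole because I was aiming about 4–5 mm off in y. Forces there reached about 70 N for a moment. I then stood the canister on open bench, measured it and the socket with both cameras, and gripped it again. The second insertion reached the floor with almost no resistance: tool height 0.1005 m, against 0.100 m expected.
- **Unscrewing:** I turned the cap 1.25 rad anticlockwise. The torque held at 0.37–0.39 N m, with no sign of the cap slipping in the fingers. The thread reading itself was not visible to me.
- **Final state:** The cap is about 44 mm up, level and still. By my figures its lower edge is about 21 mm above the top of the canister. The wrist carries roughly the cap's weight alone, and the side view shows the canister still seated.
- **Time:** It took about 27 s of the 56 s allowed.
- **Disagreements:** The cameras differed by up to 3 mm on positions, and the sideways forces in the first tries pointed in conflicting directions.
- **Bystanders:** I checked these only by eye in the last side picture. Those I could see had not moved, but the arm hid most of the tray and part of the spare canister.

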